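# Charge and close the grinding jar of a vibratory mill

### The arm

A 6-joint arm with a two-finger parallel gripper is mounted at the origin on the work surface. World frame = base frame: x ahead of the robot, y to its left, z up, the work surface at z = 0. Lengths are in m, angles in degrees, forces in N, time in s.
With the tool pointing down it reaches from about 0.25 to 0.725 m from the base axis. Payload 9.7 kg.
Tool frame: the origin (TCP) lies midway between the tips of the shut fingers; the grasp point (between the pads) lies 19 mm behind it (arm.grip_depth is the distance from the TCP to the grasp point, in m); z points along the fingers, y is the line along which they close (so a half turn about z gives the same grasp; the last joint's range is limited). The gripper opens to 85 mm and grips with 20 to 120 N. Pads are 22 mm wide; open, the fingers measure 114 mm over their backs; the gripper's body (76 mm by 85 mm) begins 54 mm behind the grasp point. The pads swing forward as they close: fully open they stand 13 mm farther back than shut.
Start: joints at [69.5, 4.979, 10.078, 95.1, 0, 90], TCP at [0.193, 0.515, 0.231] pointing down, gripper open.
Joint ranges: [-179.16, 179.16], [-48.56, 103.87], [-65.8, 70.77], [-126.05, 130.52], [-82.76, 87.17], [-180, 180]. Speed limits (degrees/s): [127.2, 127.2, 147.25, 180, 180, 180].

### API

Orientations are given as [roll, pitch, yaw] about the fixed x, y, z axes, in that order (R = Rz(yaw) Ry(pitch) Rx(roll)).
In Python, from cell import arm gives the robot as it stands. The module is installed in compiled form; this text tells all that it offers.
- The arm moves only by the tool move_arm, never from a script. Its argument "deltas" is a list of rows, each an object of numbers: "rx", "ry", "rz": the turn, a rotation vector about the tool's x, y, z in units of 5 degrees (1.0 is 5 degrees); "dx", "dy", "dz": the shift along the tool's x, y, z in units of 40 mm (1.0 is 40 mm); "hand": the opening, from 0 (shut) to 1 (fully open). In form: [{"rx": .., "ry": .., "rz": .., "dx": .., "dy": .., "dz": .., "hand": ..}, ...]. A call has 1 to 8 rows; each row is the pose to reach, as a shift and turn from the pose commanded when the call began, along the tool's axes at that moment; what a row does not reach only later rows make up. A row lasts 1/8 s, in which the tool goes at most 62.5 mm and 10.7 degrees, less where a joint would pass 70% of its speed; a pose out of reach is approached as far as the arm can. A call with a gripper value outside its range is refused whole. The fingers move at their own pace and stop on an object; "newtons" is the grip in N (left out, the last holds). Time passes only in rows, so rows that repeat a pose let the fingers close. It gives the time, the measured TCP pose, the force, the opening and the grip force at its end, in the units of the state.
- arm.get_obs(): the state, without advancing time (a new reading comes with each control period).
- arm.capture(name): name is "scene" or "top" or "wrist"; returns a dict with "color" (420x560x3 uint8, red, green, blue), "depth" (420x560 float32, m along the optical axis (not along the pixel's ray), 0 where there is no reading), "fx", "fy", "cx", "cy" (pixels), "rvec" (rotation vector, rad) and "tvec" (3), from world to camera coordinates, as OpenCV has them; the wrist camera has in their place "tool_from_camera" (4x4, takes a point from camera to tool coordinates, whose origin is the TCP and whose axes are the flange's). Camera axes: x right, y down, z forward; pixel columns grow to the right and rows downward; lengths in m; the calibration is good to about 2 mm. A picture is of the moment at which its call begins: read the wrist's pose just before it.
- arm.sign_off(): hands the job in; it is judged then, once.
The state is a dict: "t": time; "joint_pos": joint angles; "dq": joint speeds; "tau": joint torques, N m; "eef_pos": TCP position; "eef_rot": TCP orientation; "force": force on the tool from outside, world axes, zero at the start; "torque": the same for the moment, N m; "gripper_width": opening from 0.0 (shut) to 1.0 (fully open); "finger_force": force on a finger pad.
Only numpy, scipy, OpenCV 4.12 (cv2) and the standard library are available. Lean on these libraries where they do the work, as an engineer would, in place of code of your own. Each camera call takes 0.05 s, during which the arm holds its last target. There are 200 camera calls.

### The job

Get the mill ready for a run: take every white grinding ball from the rack and lower it gently into the jar (do not drop one in or press it against the jar, the ceramic chips), then set the large cover on the jar so that it sits level and fully down on the rim, and then turn all three clamp knobs clockwise to their end stops so that their dogs lie over the cover. Leave everything else on the bench where it is.

Things in the scene. Friction and masses are not known exactly. Their poses are not given: they have to be found in the camera images.
- mill: Vibratory mill, fixed to the bench: round beige housing 296 mm across, top face 45 mm above the bench, with a small black control panel on its front edge (at the body's -x, to 165 mm from the centre, 41 mm high). An open upright steel jar stands in its middle. Origin: centre of the underside, z up. Its yaw differs from start to start by up to 0.5 rad
- jar_floor (a point): Centre of the jar's inner floor, 62 mm above the bench. The floor is a low cone, 12 mm higher here than at the wall, so that balls roll out to the wall. Jar bore 124 mm in diameter, 60 mm deep at the wall, wall 8 mm thick
- jar_rim (a point): Centre of the jar's mouth, level with its rim, 110 mm above the bench; outer diameter of the rim 140 mm
- cover: The jar's loose cover, 0.45 kg: metal disc 148 mm across, 7 mm thick, with a locating step below (112 mm across, 6 mm high; 6 mm spare all round in the jar's mouth) and an upright black grip stub on top (26 mm across, 28 mm high). Origin: centre of the step's underside, z up; disc underside at z = 6 mm, disc top 13, stub top 41 mm. Starts flat on the bench, step down
- cover_seat (a point): Point on the cover's axis level with the disc's underside (6 mm above the cover's origin); on the jar's rim centre when the cover is seated
- rack: Ball rack, fixed: grey plastic plate 136 x 136 x 16 mm with four square wells 20 mm wide, centred 34 mm to either side of the middle in its x and y (68 mm apart). Origin: centre of the underside
- ball1: White ceramic grinding ball, 36 mm in diameter, 90 g, origin at its centre; starts in a well of the rack with its centre about 30 mm above the bench. Some of the four balls may be absent
- ball2: White ceramic grinding ball, 36 mm in diameter, 90 g, origin at its centre; starts in a well of the rack with its centre about 30 mm above the bench. Some of the four balls may be absent
- ball3: White ceramic grinding ball, 36 mm in diameter, 90 g, origin at its centre; starts in a well of the rack with its centre about 30 mm above the bench. Some of the four balls may be absent
- ball4: White ceramic grinding ball, 36 mm in diameter, 90 g, origin at its centre; starts in a well of the rack with its centre about 30 mm above the bench. Some of the four balls may be absent
- clamp1 (a joint): Turn of a captive clamp knob, rad: 0 to 0.4 at the start (its steel dog swung away from the jar); grows as the knob is turned clockwise seen from above; hard end stop at 2.4 (dog pointing at the jar's axis, over the cover). Friction about 0.06 N m, stays where left. The three knobs stand on posts 116 mm from the jar's axis, 120 degrees apart
- clamp1_grip (a point): On that knob's axis, 158 mm above the bench: hold it here. The grip is a black upright wing 44 mm long (along this point's x), 12 mm thick, top 163 mm above the bench, on a hub 34 mm across (top at 133 mm). Below, a steel dog 14 mm wide points along this point's +x, its tip 54 mm from the axis, 121 to 127 mm above the bench: 4 mm above the disc of a seated cover
- clamp2 (a joint): Turn of a captive clamp knob, rad: 0 to 0.4 at the start (its steel dog swung away from the jar); grows as the knob is turned clockwise seen from above; hard end stop at 2.4 (dog pointing at the jar's axis, over the cover). Friction about 0.06 N m, stays where left. The three knobs stand on posts 116 mm from the jar's axis, 120 degrees apart
- clamp2_grip (a point): On that knob's axis, 158 mm above the bench: hold it here. The grip is a black upright wing 44 mm long (along this point's x), 12 mm thick, top 163 mm above the bench, on a hub 34 mm across (top at 133 mm). Below, a steel dog 14 mm wide points along this point's +x, its tip 54 mm from the axis, 121 to 127 mm above the bench: 4 mm above the disc of a seated cover
- clamp3 (a joint): Turn of a captive clamp knob, rad: 0 to 0.4 at the start (its steel dog swung away from the jar); grows as the knob is turned clockwise seen from above; hard end stop at 2.4 (dog pointing at the jar's axis, over the cover). Friction about 0.06 N m, stays where left. The three knobs stand on posts 116 mm from the jar's axis, 120 degrees apart
- clamp3_grip (a point): On that knob's axis, 158 mm above the bench: hold it here. The grip is a black upright wing 44 mm long (along this point's x), 12 mm thick, top 163 mm above the bench, on a hub 34 mm across (top at 133 mm). Below, a steel dog 14 mm wide points along this point's +x, its tip 54 mm from the axis, 121 to 127 mm above the bench: 4 mm above the disc of a seated cover
- spare_cover: Bystander: a smaller cover of another jar, steel disc 72 mm across, 26 mm high with its stub; does not belong to this jar. Origin: centre of its underside
- beaker: Bystander: glass beaker, 70 mm across, 90 mm high. Origin: centre of its underside
- reagent: Bystander: amber glass jar with a white cap, 60 mm across, 110 mm high. Origin: centre of its underside
- spatula: Bystander: spatula lying on the bench. Origin: about its middle
- vial: Bystander: small clear vial with a white cap, 30 mm across, 55 mm high. Origin: centre of its underside
- dish: Bystander: low glass dish, 90 mm across, 18 mm high. Origin: centre of its underside
- weight: Bystander: brass weight, 36 mm across, 40 mm high. Origin: centre of its underside
Not all that is in view belongs to the job. What is shaped like the ball1 but red is not meant.

How it is judged (in metres and radians):
On the way, in this order (a step that is already met when the one before it is completed fails the run):
1. every ball lies in the jar (horizontal distance between each of ball1, ball2, ball3, ball4 and jar_floor below 0.055 m and z of ball1 in the frame of mill between 0.058 and 0.095 m and z of ball2 in the frame of mill between 0.058 and 0.095 m and z of ball3 in the frame of mill between 0.058 and 0.095 m and z of ball4 in the frame of mill between 0.058 and 0.095 m), for 0.2 s.
2. the cover is seated level on the jar's rim (all of step 1 and horizontal distance between cover_seat and jar_rim below 0.008 m and z of cover_seat in the frame of mill between 0.107 and 0.113 m and angle between cover's own z axis and vertical below 0.05 rad), for 0.2 s.
3. all three clamp knobs are at their end stops (horizontal distance between cover_seat and jar_rim below 0.008 m and z of cover_seat in the frame of mill between 0.107 and 0.113 m and angle between cover's own z axis and vertical below 0.05 rad and value of joint each of clamp1, clamp2, clamp3 above 2.25 rad), for 0.2 s.
At the end, for the whole second after the job is handed in: Every ball present lies inside the jar (its centre within 55 mm of the jar's axis and below the mouth), the cover is seated (disc within 3 mm of the rim's height, within 8 mm of centred, tilted less than 0.05 rad) and at rest, and all three clamp knobs are turned past 2.25 rad of their 2.4 rad (all of step 1 and all of step 3 and linear speed of cover below 0.03 m/s); the robot touches nothing.
It fails at once if a ball is dropped into the jar (moves faster than 0.8 m/s inside it, as after a fall of over 30 mm) ((horizontal distance between ball1 and jar_rim below 0.06 m and z of ball1 in the frame of mill below 0.11 m and linear speed of ball1 above 0.8 m/s) or (horizontal distance between ball2 and jar_rim below 0.06 m and z of ball2 in the frame of mill below 0.11 m and linear speed of ball2 above 0.8 m/s) or (horizontal distance between ball3 and jar_rim below 0.06 m and z of ball3 in the frame of mill below 0.11 m and linear speed of ball3 above 0.8 m/s) or (horizontal distance between ball4 and jar_rim below 0.06 m and z of ball4 in the frame of mill below 0.11 m and linear speed of ball4 above 0.8 m/s)).
It fails at once if a ball is pressed or knocked hard against the jar (over 40 N) (contact force between any of ball1, ball2, ball3, ball4 and mill above 40 N).
It fails at once if a bystander is moved more than 30 mm (distance of any of spare_cover, beaker, reagent, spatula, vial, dish, weight from where it was at the start of the episode above 0.03 m).
Of ball1, ball2, ball3, ball4 only 2 to 4 are there at a start; the rules pass over those that are not, and their reading is None.
At some moment in a run one of cover may be knocked a few centimetres aside while the robot is not near it.
It also fails if it takes over 210 s, if anything falls off the work surface, if the arm or the gripper's body presses on something with over 40 N, if the wrist force passes 120 N, or if a joint passes its speed limit or range.

## Working session

There is one attempt and no reset: what is moved stays moved. The work goes in short steps, Python scripts to look and compute and a tool call to move; the robot and the scene stay as the last step left them, time stands still between calls to the robot, and variables do not carry over. Pictures are saved under pics/ and viewed, at most 14 in all, crops included, and the job is handed in when it is done.

Besides the shell and the picture viewer there is one more tool, called after "Request:" in YAML: its name, and indented under it one key for each argument. move_arm: Moves the arm, as the interface text tells. Its arguments: {"type":"object","properties":{"deltas":{"type":"array","items":{"type":"object","properties":{"rx":{"type":"number"},"ry":{"type":"number"},"rz":{"type":"number"},"dx":{"type":"number"},"dy":{"type":"number"},"dz":{"type":"number"},"hand":{"type":"number"}}}},"newtons":{"type":"number"}},"required":["deltas"]}

```bash
mkdir -p pics; cat > h.py <<'E'
import numpy as np,cv2
from cell import arm
from scipy.spatial.transform import Rotation as R
def cap(n):
    o=arm.get_obs(); c=arm.capture(n)
    if n=="wrist":
        T=np.eye(4);T[:3,:3]=R.from_euler('xyz',o['eef_rot'],degrees=True).as_matrix();T[:3,3]=o['eef_pos']
        c['M']=T@c['tool_from_camera']
    else:
        T=np.eye(4);T[:3,:3]=cv2.Rodrigues(np.array(c['rvec'],float))[0];T[:3,3]=np.ravel(c['tvec']);c['M']=np.linalg.inv(T)
    return c
def cloud(c):
    v,u=np.mgrid[:420,:560];d=c['depth']
    P=np.stack([(u-c['cx'])/c['fx']*d,(v-c['cy'])/c['fy']*d,d],-1)@c['M'][:3,:3].T+c['M'][:3,3]
    P[d==0]=np.nan
    return P
def save(n,img): cv2.imwrite(f'pics/{n}.png',cv2.cvtColor(img,cv2.COLOR_RGB2BGR))
E
python3 - <<'E'
from h import *
for n in('scene','top'):
    c=cap(n);save(n,c['color']);np.savez(n,P=cloud(c),color=c['color']);print(n,c['M'].round(3).tolist(),c['fx'],c['cx'],c['cy'])
print(arm.get_obs())
E
```

```text
scene [[0.794, 0.488, -0.363, 0.899], [0.608, -0.63, 0.482, -0.427], [0.007, -0.603, -0.797, 0.841], [0.0, 0.0, 0.0, 1.0]] 413.6002728089856 275.86622451455725 208.6982863979277
top [[0.029, -0.989, 0.142, 0.394], [-1.0, -0.027, 0.015, 0.003], [-0.011, -0.143, -0.99, 1.203], [0.0, 0.0, 0.0, 1.0]] 411.57454357725186 279.0505024183919 209.06504592853682
{'t': 0.1, 'joint_pos': array([6.95010268e+01, 5.00568159e+00, 1.00387392e+01, 9.50991305e+01,
       4.25931696e-04, 8.99998005e+01]), 'dq': array([-0.04611775, -0.1386456 ,  0.09661989, -0.06213864, -0.0134967 ,
        0.00891982]), 'tau': array([ 3.35538853e-04, -5.21562552e+01,  4.65652263e+01,  1.60662259e-02,
        4.28685098e-05,  1.98303292e-05]), 'eef_pos': array([0.1925304 , 0.51498012, 0.23067343]), 'eef_rot': array([-1.79933927e+02, -4.26161438e-04,  1.59501226e+02]), 'force': array([ 0.03431656, -0.1626762 , -0.2414954 ]), 'torque': array([ 0.01383126, -0.03455924, -0.04358508]), 'finger_force': 0.0, 'gripper_width': 0.9992723955009502}
```

View pics/top.png

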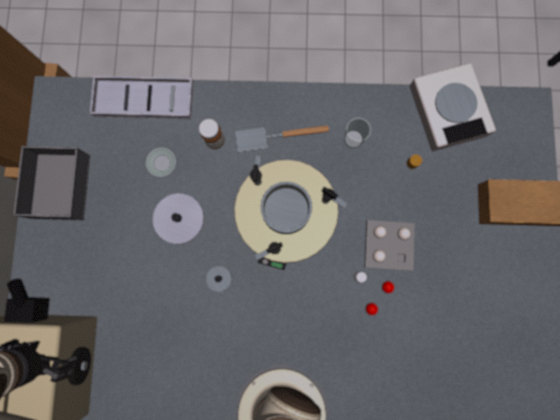

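View pics/scene.png

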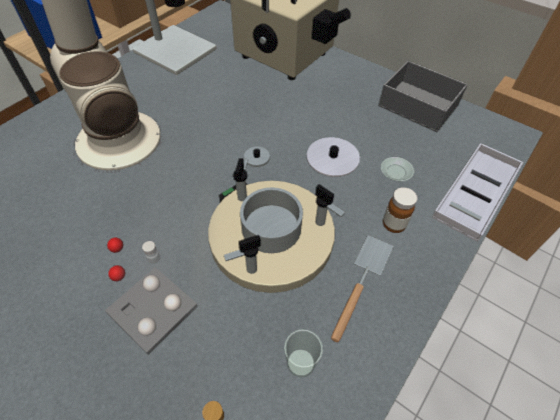

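Three white balls: top (380,231), (405,233), (379,256); the well at (401,258) is empty. Look-alikes are the vial's white cap (361,277), the red balls (388,287) and (372,309), and the reagent's white cap (209,128). The large cover is at (178,218), the spare at (218,279), and the mill at (286,210). Now I'll measure them.

```bash
cat > m.py <<'E'
from h import *
def circ(p):
    A=np.c_[2*p,np.ones(len(p))];s=np.linalg.lstsq(A,(p**2).sum(1),rcond=None)[0];return s[:2],np.sqrt(s[2]+s[:2]@s[:2])
def sph(p):
    A=np.c_[2*p,np.ones(len(p))];s=np.linalg.lstsq(A,(p**2).sum(1),rcond=None)[0];return s[:3],np.sqrt(s[3]+s[:3]@s[:3])
if __name__=="__main__":
  balls={'top':[(380,231),(405,233),(379,256)],'scene':[(151,283),(172,302),(147,326)]}
  for n in('top','scene'):
    z=np.load(n+'.npz');P=z['P'];col=z['color'].astype(int)
    for u,v in balls[n]:
        w=P[v-9:v+10,u-9:u+10].reshape(-1,3);c=col[v-9:v+10,u-9:u+10].reshape(-1,3)
        w=w[(w[:,2]>.030)&(c.min(1)>120)];print(n,'ball',len(w),*[a.round(4) for a in sph(w)],w.max(0).round(3),w.mean(0).round(3))
    Q=P.reshape(-1,3)
    near=np.hypot(Q[:,0]-.5,Q[:,1])<.35
    rim=Q[near&(abs(Q[:,2]-.110)<.004)];m=np.median(rim,0)
    for _ in range(4):
        r=np.hypot(*(rim[:,:2]-m[:2]).T);k=(r<.078)&(r>.055);m[:2],rr=circ(rim[k][:,:2])
    print(n,'rim',k.sum(),m,rr,rim[k][:,2].mean())
    for lab,lo,hi in(('wing',.140,.175),('dog',.119,.131)):
        r=np.hypot(*(Q[:,:2]-m[:2]).T);s=Q[(r<.2)&(r>.06)&(Q[:,2]>lo)&(Q[:,2]<hi)][:,:2]
        print(lab,len(s));
        if len(s)>10:
            a=np.degrees(np.arctan2(*(s-m[:2]).T[::-1]))
            _,l,ctr=cv2.kmeans(np.float32(s),3,None,(3,50,1e-5),5,0)
            for i in range(3):
                q=s[l[:,0]==i];ev,V=np.linalg.eigh(np.cov(q.T));c=q.mean(0)-m[:2]
                print(len(q),q.mean(0).round(4),'r%.3f az%.1f axis%.1f'%(np.hypot(*c),np.degrees(np.arctan2(c[1],c[0])),np.degrees(np.arctan2(V[1,1],V[0,1]))),np.sqrt(ev).round(4))
    u,v={'top':(178,218),'scene':(333,156)}[n]
    w=P[v-32:v+33,u-32:u+33].reshape(-1,3);d=w[(w[:,2]>.009)&(w[:,2]<.020)];print('cover',len(d),d.mean(0),((d.min(0)+d.max(0))/2).round(4),d.min(0).round(3),d.max(0).round(3))
    s=w[w[:,2]>.03];print('stub',len(s),s.mean(0),s[:,2].max())
    r=Q[(Q[:,2]>.012)&(Q[:,2]<.02)&(abs(Q[:,0]-.32)<.14)&(abs(Q[:,1]+.3)<.09)]
E
python3 m.py
```

```text
top ball 103 [ 0.5044 -0.2682  0.0357] 0.0147 [ 0.521 -0.253  0.052] [ 0.504 -0.267  0.044]
top ball 100 [ 0.502  -0.3362  0.035 ] 0.0149 [ 0.517 -0.322  0.052] [ 0.502 -0.335  0.044]
top ball 105 [ 0.4365 -0.2647  0.0348] 0.0152 [ 0.453 -0.251  0.052] [ 0.437 -0.264  0.044]
top rim 427 [5.57816665e-01 3.74436914e-04 1.09674031e-01] 0.06569353871699711 0.10975896296846652
wing 278
84 [0.4448 0.0276] r0.116 az166.4 axis119.0 [0.0035 0.0125]
101 [ 0.5891 -0.11  ] r0.115 az-74.2 axis58.0 [0.0037 0.0122]
93 [0.6357 0.0835] r0.114 az46.9 axis174.3 [0.0038 0.0129]
dog 220
65 [0.6682 0.0801] r0.136 az35.8 axis-179.6 [0.0063 0.0197]
78 [ 0.5722 -0.1368] r0.138 az-84.0 axis71.4 [0.0045 0.0161]
77 [0.4296 0.0561] r0.140 az156.5 axis116.9 [0.0056 0.0162]
cover 1793 [0.52891914 0.31460805 0.01304024] [0.5298 0.3159 0.0144] [0.457 0.242 0.009] [0.602 0.389 0.02 ]
stub 66 [0.52940315 0.31455104 0.03987189] 0.044943733699872146
scene ball 204 [ 0.4393 -0.2619  0.0325] 0.0165 [ 0.457 -0.244  0.05 ] [ 0.444 -0.264  0.042]
scene ball 212 [ 0.5073 -0.2648  0.0327] 0.0164 [ 0.525 -0.249  0.05 ] [ 0.511 -0.267  0.043]
scene ball 233 [ 0.5042 -0.3329  0.033 ] 0.0162 [ 0.521 -0.318  0.051] [ 0.508 -0.334  0.043]
scene rim 297 [0.56389168 0.00364365 0.11003792] 0.0655577742466765 0.1095439609377925
wing 581
242 [ 0.5959 -0.111 ] r0.119 az-74.4 axis58.1 [0.0033 0.0127]
203 [0.6431 0.0833] r0.112 az45.2 axis176.6 [0.0032 0.013 ]
136 [0.4527 0.0268] r0.114 az168.2 axis116.5 [0.0037 0.0138]
dog 368
64 [0.4461 0.0447] r0.125 az160.8 axis118.2 [0.0069 0.027 ]
162 [ 0.5816 -0.1351] r0.140 az-82.7 axis-136.6 [0.0046 0.0172]
142 [0.6702 0.0803] r0.131 az35.8 axis-170.9 [0.0048 0.0164]
cover 1521 [0.53565273 0.31403355 0.01357131] [0.5333 0.3188 0.0142] [0.46  0.244 0.009] [0.607 0.393 0.019]
stub 110 [0.56267007 0.24275944 0.07555814] 0.1662257329752681
```

Top and scene agree on three balls about 30 mm high, the rim at 110 mm and the cover near (0.53, 0.315). Next I'll move to a wrist-camera view over the mill and rack.

```bash
cat >> h.py <<'E'
def plan(x,y,z,yaw,frm=None):
    """tool-axis deltas (in move units) from pose frm=(x,y,z,yaw) or the measured one"""
    o=arm.get_obs()
    if frm is None: frm=[*o['eef_pos'],o['eef_rot'][2]]
    M=R.from_euler('xyz',[180,0,frm[3]],degrees=True).as_matrix()
    d=M.T@(np.array([x,y,z])-frm[:3])/.04
    w=(yaw-frm[3]+180)%360-180
    print('d',d.round(3),'rz %.2f'%(-w/5),'rows',np.ceil(max(np.linalg.norm(d)*40/62.5,abs(w)/10.7)))
    return (x,y,z,yaw)
E
python3 - <<'E'
from h import *
plan(.45,-.13,.38,90)
E
```

```text
d [-11.676 -12.849  -3.733] rz 13.90 rows 12.0
```

Request:
move_arm:
  deltas:
    - {"dx":-5.8,"dy":-6.4,"dz":-3.7,"rz":7}
    - {"dx":-5.8,"dy":-6.4,"dz":-3.7,"rz":7}
    - {"dx":-5.8,"dy":-6.4,"dz":-3.7,"rz":7}
    - {"dx":-5.8,"dy":-6.4,"dz":-3.7,"rz":7}
    - {"dx":-5.8,"dy":-6.4,"dz":-3.7,"rz":7}
    - {"dx":-5.8,"dy":-6.4,"dz":-3.7,"rz":7}
    - {"dx":-5.8,"dy":-6.4,"dz":-3.7,"rz":7}
    - {"dx":-5.8,"dy":-6.4,"dz":-3.7,"rz":7}

```text
invalid input at $.deltas[0]: expected keys rx, ry, rz, dx, dy, dz, hand
```

```bash
python3 - <<'E'
from h import *
print(arm.get_obs()['joint_pos'].round(1))
plan(.45,-.13,.38,90)
E
```

```text
[69.5  5.  10.  95.1  0.  90. ]
d [-11.676 -12.849  -3.733] rz 13.90 rows 12.0
```

Request:
move_arm:
  deltas:
    - {"dx":-5.8,"dy":-6.4,"dz":-3.7,"rx":0,"ry":0,"rz":7,"hand":1}
    - {"dx":-5.8,"dy":-6.4,"dz":-3.7,"rx":0,"ry":0,"rz":7,"hand":1}
    - {"dx":-5.8,"dy":-6.4,"dz":-3.7,"rx":0,"ry":0,"rz":7,"hand":1}
    - {"dx":-5.8,"dy":-6.4,"dz":-3.7,"rx":0,"ry":0,"rz":7,"hand":1}
    - {"dx":-5.8,"dy":-6.4,"dz":-3.7,"rx":0,"ry":0,"rz":7,"hand":1}
    - {"dx":-5.8,"dy":-6.4,"dz":-3.7,"rx":0,"ry":0,"rz":7,"hand":1}
    - {"dx":-5.8,"dy":-6.4,"dz":-3.7,"rx":0,"ry":0,"rz":7,"hand":1}
    - {"dx":-5.8,"dy":-6.4,"dz":-3.7,"rx":0,"ry":0,"rz":7,"hand":1}

```text
t: 1.1
eef_pos: [0.3204, 0.1942, 0.3789]
eef_rot: [-180.0, -0.0, 124.4]
force: [-0.0, 0.3, -0.3]
gripper_width: 1.001
finger_force: 0.0
```

```bash
python3 - <<'E'
from h import *
print(arm.get_obs()['joint_pos'].round(1))
plan(.45,-.13,.38,90)
E
```

```text
[ 31.2 -12.1  11.1 113.2   0.   86.8]
d [-8.517 -1.91  -0.028] rz 6.89 rows 6.0
```

Request:
move_arm:
  deltas:
    - {"dx":-8.5,"dy":-1.9,"dz":0,"rx":0,"ry":0,"rz":6.9,"hand":1}
    - {"dx":-8.5,"dy":-1.9,"dz":0,"rx":0,"ry":0,"rz":6.9,"hand":1}
    - {"dx":-8.5,"dy":-1.9,"dz":0,"rx":0,"ry":0,"rz":6.9,"hand":1}
    - {"dx":-8.5,"dy":-1.9,"dz":0,"rx":0,"ry":0,"rz":6.9,"hand":1}
    - {"dx":-8.5,"dy":-1.9,"dz":0,"rx":0,"ry":0,"rz":6.9,"hand":1}
    - {"dx":-8.5,"dy":-1.9,"dz":0,"rx":0,"ry":0,"rz":6.9,"hand":1}
    - {"dx":-8.5,"dy":-1.9,"dz":0,"rx":0,"ry":0,"rz":6.9,"hand":1}
    - {"dx":-8.5,"dy":-1.9,"dz":0,"rx":0,"ry":0,"rz":6.9,"hand":1}

```text
t: 2.1
eef_pos: [0.4504, -0.1277, 0.3786]
eef_rot: [-179.9, -0.0, 90.1]
force: [0.2, 0.2, -0.8]
gripper_width: 0.998
finger_force: 0.0
```

```bash
python3 - <<'E'
from h import *
c=cap('wrist');save('w1',c['color']);P=cloud(c);np.savez('w1',P=P,color=c['color'])
print(arm.get_obs()['eef_pos'],c['tool_from_camera'].round(3).tolist(),c['fx'])
E
```

```text
[ 0.45028384 -0.12754651  0.37901878] [[0.0, -0.963, -0.27, 0.068], [1.0, 0.0, -0.002, -0.0], [0.002, -0.27, 0.963, -0.142], [0.0, 0.0, 0.0, 1.0]] 321.6657895365451
```

View pics/w1.png

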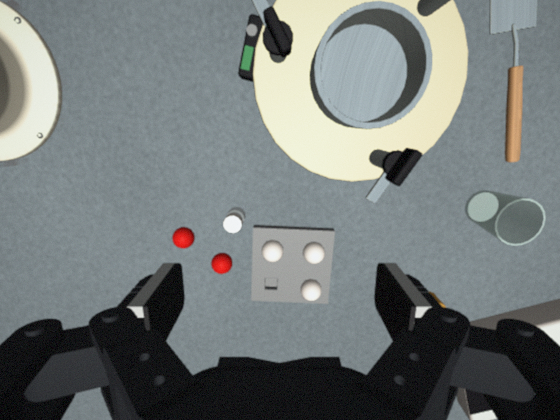

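The wrist view shows three white balls in the rack at (272,251), (314,252) and (311,290). The well at (271,284) is empty. The red balls (183,237), (222,263) and the vial cap (233,223) are outside the rack.

```bash
python3 - <<'E'
from h import *
from m import circ,sph
z=np.load('w1.npz');P=z['P'];col=z['color'].astype(int)
for u,v in[(272,251),(314,252),(311,290)]:
    w=P[v-16:v+17,u-16:u+17].reshape(-1,3);c=col[v-16:v+17,u-16:u+17].reshape(-1,3)
    w=w[(w[:,2]>.028)&(c.min(1)>110)];s=w[w[:,2]>w[:,2].max()-.009];print('ball',len(w),*[a.round(4) for a in sph(w)],w[:,2].max().round(3),'cap',s.mean(0).round(4))
Q=P.reshape(-1,3);rim=Q[abs(Q[:,2]-.110)<.004];m=np.array([.56,.002])
for _ in range(5):
    r=np.hypot(*(rim[:,:2]-m).T);k=(r<.074)&(r>.058);m,rr=circ(rim[k][:,:2])
print('rim',k.sum(),m,rr,rim[k][:,2].mean())
rk=Q[(abs(Q[:,2]-.016)<.004)&(abs(Q[:,0]-.47)<.09)&(abs(Q[:,1]+.3)<.09)]
print('rack',cv2.minAreaRect(np.float32(rk[:,:2])))
E
```

```text
ball 360 [ 0.4368 -0.2628  0.0307] 0.0176 0.049 cap [ 0.4371 -0.2611  0.0447]
ball 355 [ 0.5047 -0.2657  0.0308] 0.0174 0.049 cap [ 0.5041 -0.264   0.0446]
ball 331 [ 0.5017 -0.3337  0.0309] 0.0174 0.049 cap [ 0.5012 -0.3312  0.0447]
rim 2676 [0.55846314 0.0020654 ] 0.06551259416335088 0.10930665674313274
rack ((0.4627126157283783, -0.2908398509025574), (0.1523338258266449, 0.1496475338935852), 87.46802520751953)
```

```bash
python3 - <<'E'
from h import *
a=plan(.502,-.334,.10,90)
b=plan(.502,-.334,.016,90,a)
E
```

```text
d [-5.164  1.282  6.975] rz 0.03 rows 6.0
d [ 0.  -0.   2.1] rz 0.00 rows 2.0
```

Request:
move_arm:
  deltas:
    - {"dx":-5.16,"dy":1.28,"dz":6.97,"rx":0,"ry":0,"rz":0,"hand":0.66}
    - {"dx":-5.16,"dy":1.28,"dz":6.97,"rx":0,"ry":0,"rz":0,"hand":0.66}
    - {"dx":-5.16,"dy":1.28,"dz":6.97,"rx":0,"ry":0,"rz":0,"hand":0.66}
    - {"dx":-5.16,"dy":1.28,"dz":6.97,"rx":0,"ry":0,"rz":0,"hand":0.66}
    - {"dx":-5.16,"dy":1.28,"dz":6.97,"rx":0,"ry":0,"rz":0,"hand":0.66}
    - {"dx":-5.16,"dy":1.28,"dz":6.97,"rx":0,"ry":0,"rz":0,"hand":0.66}
    - {"dx":-5.16,"dy":1.28,"dz":6.97,"rx":0,"ry":0,"rz":0,"hand":0.66}
    - {"dx":-5.16,"dy":1.28,"dz":6.97,"rx":0,"ry":0,"rz":0,"hand":0.66}

```text
t: 3.15
eef_pos: [0.5021, -0.3342, 0.1019]
eef_rot: [179.9, 0.0, 90.1]
force: [-0.3, 0.1, 0.7]
gripper_width: 0.66
finger_force: 0.0
```

```bash
python3 - <<'E'
from h import *
o=arm.get_obs();print(o['eef_pos'],o['joint_pos'].round(1))
c=cap('wrist');save('w2',c['color'][150:,100:460])
plan(.502,-.334,.016,90)
E
```

```text
[ 0.50206868 -0.33424183  0.10189148] [-33.7  11.6   3.1  81.5   0.   56.3]
d [ 0.011 -0.007  2.162] rz 0.02 rows 2.0
```

View pics/w2.png

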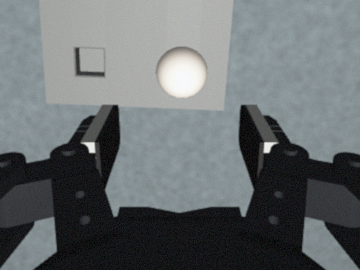

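The white ball at crop (182,72) is centred between the fingers, next to the empty well at (90,62). I'll descend and grip.

Request:
move_arm:
  deltas:
    - {"dx":0,"dy":0,"dz":1.2,"rx":0,"ry":0,"rz":0,"hand":0.66}
    - {"dx":0,"dy":0,"dz":2.1,"rx":0,"ry":0,"rz":0,"hand":0.66}
    - {"dx":0,"dy":0,"dz":2.1,"rx":0,"ry":0,"rz":0,"hand":0.66}
    - {"dx":0,"dy":0,"dz":2.1,"rx":0,"ry":0,"rz":0,"hand":0.3}
    - {"dx":0,"dy":0,"dz":2.1,"rx":0,"ry":0,"rz":0,"hand":0.3}
    - {"dx":0,"dy":0,"dz":2.1,"rx":0,"ry":0,"rz":0,"hand":0.3}
    - {"dx":0,"dy":0,"dz":2.1,"rx":0,"ry":0,"rz":0,"hand":0.3}
    - {"dx":0,"dy":0,"dz":2.1,"rx":0,"ry":0,"rz":0,"hand":0.3}
  newtons: 30

```text
t: 4.2
eef_pos: [0.5033, -0.3362, 0.0194]
eef_rot: [179.7, 0.1, 90.0]
force: [3.4, 2.7, 8.1]
gripper_width: 0.397
finger_force: 30.0
```

```bash
python3 - <<'E'
from h import *
o=arm.get_obs();print(o['eef_pos'],o['force'],o['gripper_width'],o['finger_force'])
import math
def place(az,s):
    x=.5585+.025*math.cos(math.radians(az));y=.002+.025*math.sin(math.radians(az))
    return x,y
x,y=place(106,1)
a=plan(.502,-.334,.24,90);b=plan(x,y,.24,106,a);plan(x,y,.066,106,b)
E
```

```text
[ 0.50326769 -0.33615754  0.01942966] [3.38511787 2.70787515 8.11837429] 0.3973750324987064 29.96418446302414
d [ 0.054 -0.032 -5.514] rz 0.00 rows 4.0
d [9.001 1.24  0.   ] rz -3.20 rows 6.0
d [ 0.   -0.    4.35] rz 0.00 rows 3.0
```

Request:
move_arm:
  deltas:
    - {"dx":0,"dy":0,"dz":-1,"rx":0,"ry":0,"rz":0,"hand":0.3}
    - {"dx":0,"dy":0,"dz":-2.5,"rx":0,"ry":0,"rz":0,"hand":0.3}
    - {"dx":0,"dy":0,"dz":-4,"rx":0,"ry":0,"rz":0,"hand":0.3}
    - {"dx":0,"dy":0,"dz":-5.5,"rx":0,"ry":0,"rz":0,"hand":0.3}
    - {"dx":1.5,"dy":0.2,"dz":-5.5,"rx":0,"ry":0,"rz":-0.8,"hand":0.3}
    - {"dx":3,"dy":0.4,"dz":-5.5,"rx":0,"ry":0,"rz":-1.6,"hand":0.3}
    - {"dx":4.5,"dy":0.6,"dz":-5.5,"rx":0,"ry":0,"rz":-2.4,"hand":0.3}
    - {"dx":6,"dy":0.8,"dz":-5.5,"rx":0,"ry":0,"rz":-3.2,"hand":0.3}

```text
t: 5.2
eef_pos: [0.5333, -0.0938, 0.2376]
eef_rot: [179.9, 0.1, 106.1]
force: [0.7, 0.2, -1.8]
gripper_width: 0.397
finger_force: 30.3
```

```bash
python3 - <<'E'
from h import *
o=arm.get_obs();print(o['eef_pos'],o['gripper_width'],o['finger_force'],o['force'])
plan(.5516,.026,.24,106)
c=cap('wrist');save('w3',c['color'])
E
```

```text
[ 0.53326917 -0.09381931  0.23761462] 0.39650522999535665 30.332940816879272 [ 0.6936568   0.16062019 -1.76659447]
d [ 2.751  1.271 -0.06 ] rz 0.02 rows 2.0
```

View pics/w3.png

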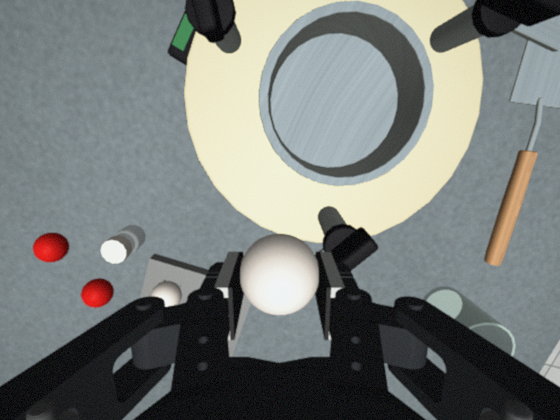

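The ball is held well between the pads at (279,274). I'll move over the jar and lower it.

Request:
move_arm:
  deltas:
    - {"dx":1.4,"dy":0.6,"dz":0,"rx":0,"ry":0,"rz":0,"hand":0.3}
    - {"dx":2.75,"dy":1.27,"dz":0,"rx":0,"ry":0,"rz":0,"hand":0.3}
    - {"dx":2.75,"dy":1.27,"dz":0,"rx":0,"ry":0,"rz":0,"hand":0.3}
    - {"dx":2.75,"dy":1.27,"dz":0.8,"rx":0,"ry":0,"rz":0,"hand":0.3}
    - {"dx":2.75,"dy":1.27,"dz":1.6,"rx":0,"ry":0,"rz":0,"hand":0.3}
    - {"dx":2.75,"dy":1.27,"dz":2.4,"rx":0,"ry":0,"rz":0,"hand":0.3}
    - {"dx":2.75,"dy":1.27,"dz":3,"rx":0,"ry":0,"rz":0,"hand":0.3}
    - {"dx":2.75,"dy":1.27,"dz":3,"rx":0,"ry":0,"rz":0,"hand":0.3}

```text
t: 6.25
eef_pos: [0.5509, 0.0234, 0.1155]
eef_rot: [-179.8, -0.0, 105.9]
force: [0.1, 0.1, -0.3]
gripper_width: 0.406
finger_force: 30.3
```

```bash
python3 - <<'E'
from h import *
o=arm.get_obs();print(o['eef_pos'],o['gripper_width'],o['finger_force'],o['force'])
plan(.5516,.026,.068,106)
E
```

```text
[0.55088349 0.02335228 0.11547362] 0.40567092170041485 30.3425270318985 [ 0.05888154  0.08036267 -0.31359489]
d [0.059 0.035 1.187] rz -0.01 rows 1.0
```

Request:
move_arm:
  deltas:
    - {"dx":0,"dy":0,"dz":0.4,"rx":0,"ry":0,"rz":0,"hand":0.3}
    - {"dx":0,"dy":0,"dz":0.8,"rx":0,"ry":0,"rz":0,"hand":0.3}
    - {"dx":0,"dy":0,"dz":1.1,"rx":0,"ry":0,"rz":0,"hand":0.3}
    - {"dx":0,"dy":0,"dz":1.2,"rx":0,"ry":0,"rz":0,"hand":0.3}
    - {"dx":0,"dy":0,"dz":1.2,"rx":0,"ry":0,"rz":0,"hand":0.3}

```text
t: 6.88
eef_pos: [0.5519, 0.0242, 0.0684]
eef_rot: [-180.0, -0.0, 106.0]
force: [0.2, -0.1, -0.6]
gripper_width: 0.4
finger_force: 30.3
```

```bash
python3 - <<'E'
from h import *
o=arm.get_obs();print(o['eef_pos'],o['gripper_width'],o['finger_force'],o['force'])
c=cap('wrist');save('w4',c['color'])
E
```

```text
[0.55187018 0.02424348 0.06836961] 0.4002029817671567 30.34207820892334 [ 0.24127349 -0.07941576 -0.55502691]
```

View pics/w4.png

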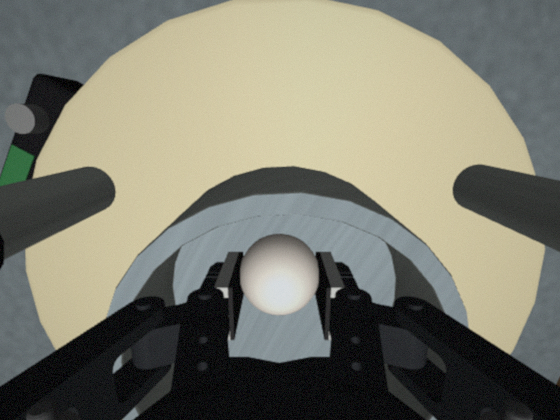

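The ball is inside the jar just above the floor, at (279,274), so I'll lower a touch, release and lift.

Request:
move_arm:
  deltas:
    - {"dx":0,"dy":0,"dz":0.1,"rx":0,"ry":0,"rz":0,"hand":0.3}
    - {"dx":0,"dy":0,"dz":0.1,"rx":0,"ry":0,"rz":0,"hand":0.44}
    - {"dx":0,"dy":0,"dz":0.1,"rx":0,"ry":0,"rz":0,"hand":0.5}
    - {"dx":0,"dy":0,"dz":0.1,"rx":0,"ry":0,"rz":0,"hand":0.56}
    - {"dx":0,"dy":0,"dz":0.1,"rx":0,"ry":0,"rz":0,"hand":0.56}
    - {"dx":0,"dy":0,"dz":-0.8,"rx":0,"ry":0,"rz":0,"hand":0.56}
    - {"dx":0,"dy":0,"dz":-2.3,"rx":0,"ry":0,"rz":0,"hand":0.56}
    - {"dx":0,"dy":0,"dz":-3.8,"rx":0,"ry":0,"rz":0,"hand":0.56}

```text
t: 7.92
eef_pos: [0.5515, 0.0242, 0.2221]
eef_rot: [-180.0, -0.0, 106.0]
force: [1.0, -0.4, -0.3]
gripper_width: 0.562
finger_force: 0.0
```

```bash
python3 - <<'E'
from h import *
o=arm.get_obs();print(o['eef_pos'],o['gripper_width'],o['force'])
plan(.4368,-.2635,.21,90)
print(plan(.4368,-.2635,.0205,90,(.4368,-.2635,.21,90)))
c=cap('top');P=cloud(c);col=c['color'].astype(int);k=(col.min(2)>130)&(np.hypot(P[...,0]-.5585,P[...,1]-.002)<.06)&(P[...,2]>.05)&(P[...,2]<.11)
print(k.sum(),P[k].mean(0))
E
```

```text
[0.55153531 0.02420108 0.22213919] 0.5624624259639973 [ 0.99397192 -0.44353746 -0.31447792]
d [-6.123 -4.74   0.303] rz 3.20 rows 5.0
d [ 0.    -0.     4.738] rz 0.00 rows 4.0
(0.4368, -0.2635, 0.0205, 90)
0 [nan nan nan]<stdin>:6: RuntimeWarning: Mean of empty slice.
  ret = um.true_divide(
```

Request:
move_arm:
  deltas:
    - {"dx":-1.5,"dy":-1.2,"dz":0,"rx":0,"ry":0,"rz":0.8,"hand":0.62}
    - {"dx":-3,"dy":-2.4,"dz":0,"rx":0,"ry":0,"rz":1.6,"hand":0.62}
    - {"dx":-4.5,"dy":-3.5,"dz":0,"rx":0,"ry":0,"rz":2.4,"hand":0.62}
    - {"dx":-6.12,"dy":-4.74,"dz":0.3,"rx":0,"ry":0,"rz":3.2,"hand":0.62}
    - {"dx":-6.12,"dy":-4.74,"dz":0.3,"rx":0,"ry":0,"rz":3.2,"hand":0.62}
    - {"dx":-6.12,"dy":-4.74,"dz":1.8,"rx":0,"ry":0,"rz":3.2,"hand":0.62}
    - {"dx":-6.12,"dy":-4.74,"dz":3,"rx":0,"ry":0,"rz":3.2,"hand":0.62}
    - {"dx":-6.12,"dy":-4.74,"dz":3,"rx":0,"ry":0,"rz":3.2,"hand":0.62}

```text
t: 8.98
eef_pos: [0.4351, -0.2624, 0.0974]
eef_rot: [-179.7, -0.2, 90.0]
force: [0.1, -0.6, -0.2]
gripper_width: 0.623
finger_force: 0.0
```

```bash
python3 - <<'E'
from h import *
from m import sph
o=arm.get_obs();print(o['eef_pos'],o['gripper_width'])
plan(.4368,-.2635,.0205,90)
for n in('wrist','top'):
    c=cap(n);P=cloud(c);col=c['color'].astype(int)
    k=(col.min(2)>100)&(np.hypot(P[...,0]-.437,P[...,1]+.263)<.025)&(P[...,2]>.03);print(n,k.sum(), *(sph(P[k]) if k.sum()>20 else ()))
    k=(col.min(2)>130)&(np.hypot(P[...,0]-.5585,P[...,1]-.002)<.06)&(P[...,2]>.05)&(P[...,2]<.11);print(k.sum(),*(sph(P[k]) if k.sum()>20 else ()))
E
```

```text
[ 0.435068   -0.26238084  0.09736298] 0.6229601393912698
d [-0.028  0.043  1.922] rz -0.01 rows 2.0
wrist 2165 [ 0.43504866 -0.24575229  0.09091859] 0.05201597210880001
0
top 964 [ 0.43771254 -0.26100921  0.31026962] 0.26736199921545073
94 [0.54300476 0.04044588 0.07848019] 0.013839914319203728
```

Ball 1 lies in the jar by the wall. I'll grip ball 2.

Request:
move_arm:
  deltas:
    - {"dx":0,"dy":0.03,"dz":1,"rx":0,"ry":0,"rz":0,"hand":0.62}
    - {"dx":0,"dy":0.03,"dz":1.9,"rx":0,"ry":0,"rz":0,"hand":0.62}
    - {"dx":0,"dy":0.03,"dz":1.9,"rx":0,"ry":0,"rz":0,"hand":0.62}
    - {"dx":0,"dy":0.03,"dz":1.9,"rx":0,"ry":0,"rz":0,"hand":0.3}
    - {"dx":0,"dy":0.03,"dz":1.9,"rx":0,"ry":0,"rz":0,"hand":0.3}
    - {"dx":0,"dy":0.03,"dz":1.9,"rx":0,"ry":0,"rz":0,"hand":0.3}
    - {"dx":0,"dy":0.03,"dz":1.9,"rx":0,"ry":0,"rz":0,"hand":0.3}

```text
t: 9.95
eef_pos: [0.4395, -0.2641, 0.0275]
eef_rot: [179.8, 0.1, 90.0]
force: [-3.5, 1.0, 7.7]
gripper_width: 0.394
finger_force: 29.4
```

```bash
python3 - <<'E'
from h import *
import math
o=arm.get_obs();print(o['eef_pos'],o['gripper_width'],o['finger_force'],o['force'])
for az,yaw in((227,47),(-14,166)):
    x=.5585+.025*math.cos(math.radians(az));y=.002+.025*math.sin(math.radians(az));print(x,y)
    a=plan(.4368,-.2635,.24,90);b=plan(x,y,.24,yaw,a);plan(x,y,.066,yaw,b)
E
```

```text
[ 0.4394832  -0.26412518  0.02746361] 0.3941843325954345 29.3743434548378 [-3.52066784  0.96255229  7.68522036]
0.5414500409984375 -0.016283842540479265
d [ 0.016 -0.067 -5.313] rz -0.00 rows 4.0
d [6.18  2.616 0.   ] rz 8.60 rows 5.0
d [ 0.   -0.    4.35] rz 0.00 rows 3.0
0.5827573931568999 -0.004048047389991693
d [ 0.016 -0.067 -5.313] rz -0.00 rows 4.0
d [6.486 3.649 0.   ] rz -15.20 rows 8.0
d [ 0.   -0.    4.35] rz 0.00 rows 3.0
```

Request:
move_arm:
  deltas:
    - {"dx":0,"dy":0,"dz":-0.5,"rx":0,"ry":0,"rz":0,"hand":0.3}
    - {"dx":0,"dy":0,"dz":-1.2,"rx":0,"ry":0,"rz":0,"hand":0.3}
    - {"dx":0,"dy":0,"dz":-2,"rx":0,"ry":0,"rz":0,"hand":0.3}
    - {"dx":0,"dy":0,"dz":-3,"rx":0,"ry":0,"rz":0,"hand":0.3}
    - {"dx":0,"dy":0,"dz":-4,"rx":0,"ry":0,"rz":0,"hand":0.3}
    - {"dx":0,"dy":0,"dz":-5.3,"rx":0,"ry":0,"rz":0,"hand":0.3}
    - {"dx":0,"dy":0,"dz":-5.3,"rx":0,"ry":0,"rz":0,"hand":0.3}

```text
t: 10.82
eef_pos: [0.4398, -0.2642, 0.2425]
eef_rot: [179.5, 0.3, 90.0]
force: [0.0, -0.9, -1.0]
gripper_width: 0.396
finger_force: 30.3
```

```bash
cat > held.py <<'E'
from h import *
from m import sph
o=arm.get_obs();print(o['eef_pos'],o['gripper_width'],o['finger_force'],o['force'])
c=cap('wrist');v,u=np.mgrid[:420,:560];d=c['depth'];C=np.stack([(u-c['cx'])/c['fx']*d,(v-c['cy'])/c['fy']*d,d],-1)
T=c['tool_from_camera'];C=C@T[:3,:3].T+T[:3,3]
k=(c['color'].min(2)>150)&(np.abs(C[...,1])<.014)&(np.abs(C[...,0])<.03)&(C[...,2]<.01)&(C[...,2]>-.05)&(v<320)
print('held',k.sum(),*(sph(C[k]) if k.sum()>20 else ()))
E
python3 held.py
```

```text
[ 0.43979929 -0.26416382  0.24254692] 0.3958560624469148 30.254400372505188 [ 0.02041817 -0.88977937 -0.98786083]
held 3575 [ 0.00184362 -0.00075769 -0.00286154] 0.017257001939804978
```

The ball is held near the tips, about 3 mm behind the TCP, so I'll release it higher.

Request:
move_arm:
  deltas:
    - {"dx":1.2,"dy":0.5,"dz":0,"rx":0,"ry":0,"rz":1.7,"hand":0.3}
    - {"dx":2.4,"dy":1,"dz":0,"rx":0,"ry":0,"rz":3.4,"hand":0.3}
    - {"dx":3.6,"dy":1.5,"dz":0,"rx":0,"ry":0,"rz":5.1,"hand":0.3}
    - {"dx":4.8,"dy":2,"dz":0,"rx":0,"ry":0,"rz":6.8,"hand":0.3}
    - {"dx":6.18,"dy":2.55,"dz":0,"rx":0,"ry":0,"rz":8.6,"hand":0.3}
    - {"dx":6.18,"dy":2.55,"dz":0,"rx":0,"ry":0,"rz":8.6,"hand":0.3}
    - {"dx":6.18,"dy":2.55,"dz":1.2,"rx":0,"ry":0,"rz":8.6,"hand":0.3}
    - {"dx":6.18,"dy":2.55,"dz":2.4,"rx":0,"ry":0,"rz":8.6,"hand":0.3}

```text
t: 11.88
eef_pos: [0.5402, -0.0165, 0.1392]
eef_rot: [180.0, -0.0, 47.1]
force: [1.5, -0.1, -1.3]
gripper_width: 0.396
finger_force: 30.3
```

```bash
python3 held.py; python3 - <<'E'
from h import *
plan(.5415,-.0163,.078,47)
E
```

```text
[ 0.54021243 -0.01653592  0.13921023] 0.39589717443295397 30.256900191307068 [ 1.45186335 -0.07693211 -1.3098451 ]
held 3609 [ 0.00145239 -0.0005602  -0.00289926] 0.017258129817883397
d [0.079 0.074 1.346] rz 0.01 rows 1.0
```

Request:
move_arm:
  deltas:
    - {"dx":0,"dy":0.03,"dz":0.5,"rx":0,"ry":0,"rz":0,"hand":0.3}
    - {"dx":0,"dy":0.03,"dz":1,"rx":0,"ry":0,"rz":0,"hand":0.3}
    - {"dx":0,"dy":0.03,"dz":1.3,"rx":0,"ry":0,"rz":0,"hand":0.3}
    - {"dx":0,"dy":0.03,"dz":1.4,"rx":0,"ry":0,"rz":0,"hand":0.3}
    - {"dx":0,"dy":0.03,"dz":1.4,"rx":0,"ry":0,"rz":0,"hand":0.3}

```text
t: 12.55
eef_pos: [0.5414, -0.0171, 0.085]
eef_rot: [180.0, -0.0, 47.0]
force: [0.8, -0.4, -1.5]
gripper_width: 0.396
finger_force: 30.3
```

```bash
python3 held.py
```

```text
[ 0.54137808 -0.01711321  0.08500259] 0.3956573396411926 30.315159559249878 [ 0.75620964 -0.36769804 -1.49531687]
held 3656 [ 0.00150791 -0.00060013 -0.0029233 ] 0.017260972094793187
```

Request:
move_arm:
  deltas:
    - {"dx":0,"dy":0,"dz":0.2,"rx":0,"ry":0,"rz":0,"hand":0.3}
    - {"dx":0,"dy":0,"dz":0.2,"rx":0,"ry":0,"rz":0,"hand":0.3}
    - {"dx":0,"dy":0,"dz":0.2,"rx":0,"ry":0,"rz":0,"hand":0.44}
    - {"dx":0,"dy":0,"dz":0.2,"rx":0,"ry":0,"rz":0,"hand":0.5}
    - {"dx":0,"dy":0,"dz":0.2,"rx":0,"ry":0,"rz":0,"hand":0.56}
    - {"dx":0,"dy":0,"dz":-0.8,"rx":0,"ry":0,"rz":0,"hand":0.56}
    - {"dx":0,"dy":0,"dz":-2.2,"rx":0,"ry":0,"rz":0,"hand":0.56}
    - {"dx":0,"dy":0,"dz":-3.6,"rx":0,"ry":0,"rz":0,"hand":0.56}

```text
t: 13.6
eef_pos: [0.5409, -0.017, 0.2302]
eef_rot: [180.0, -0.0, 47.0]
force: [1.1, -0.1, -0.8]
gripper_width: 0.559
finger_force: 0.0
```

```bash
python3 held.py; python3 - <<'E'
from h import *
plan(.5045,-.266,.20,90)
E
```

```text
[ 0.54094188 -0.01696543  0.23019661] 0.5590773037407181 0.0 [ 1.09866956 -0.08436904 -0.75191662]
held 0
d [-5.198  3.553  0.954] rz -8.60 rows 5.0
```

Request:
move_arm:
  deltas:
    - {"dx":-1,"dy":0.7,"dz":0,"rx":0,"ry":0,"rz":-1.8,"hand":0.62}
    - {"dx":-2,"dy":1.4,"dz":0,"rx":0,"ry":0,"rz":-3.6,"hand":0.62}
    - {"dx":-3,"dy":2.1,"dz":0,"rx":0,"ry":0,"rz":-5.4,"hand":0.62}
    - {"dx":-4,"dy":2.8,"dz":0,"rx":0,"ry":0,"rz":-7.2,"hand":0.62}
    - {"dx":-5.2,"dy":3.55,"dz":0,"rx":0,"ry":0,"rz":-8.6,"hand":0.62}
    - {"dx":-5.2,"dy":3.55,"dz":1,"rx":0,"ry":0,"rz":-8.6,"hand":0.62}
    - {"dx":-5.2,"dy":3.55,"dz":2.4,"rx":0,"ry":0,"rz":-8.6,"hand":0.62}
    - {"dx":-5.2,"dy":3.55,"dz":3.2,"rx":0,"ry":0,"rz":-8.6,"hand":0.62}

```text
t: 14.65
eef_pos: [0.5022, -0.2657, 0.0976]
eef_rot: [-179.9, -0.1, 90.0]
force: [0.4, -0.4, 1.0]
gripper_width: 0.621
finger_force: 0.0
```

```bash
python3 - <<'E'
from h import *
print(arm.get_obs()['eef_pos'])
c=cap('top');P=cloud(c);col=c['color'].astype(int)
k=(col.min(2)>130)&(np.hypot(P[...,0]-.5585,P[...,1]-.002)<.06)&(P[...,2]>.05)&(P[...,2]<.11)
n,l=cv2.connectedComponents(k.astype(np.uint8))
for i in range(1,n):
    q=P[l==i]
    if len(q)>5:print(len(q),q.mean(0),q.max(0))
plan(.5045,-.266,.016,90)
E
```

```text
[ 0.50215562 -0.26571633  0.09757096]
93 [0.54354829 0.04009247 0.08613767] [0.55812975 0.05335418 0.09488332]
90 [ 0.5286388  -0.02970232  0.08659409] [ 0.54326864 -0.01613017  0.09396517]
d [-0.026  0.088  1.948] rz -0.00 rows 2.0
```

Both balls are seated in the jar. I'll grip the third, approaching a little lower.

Request:
move_arm:
  deltas:
    - {"dx":0,"dy":0.06,"dz":1,"rx":0,"ry":0,"rz":0,"hand":0.62}
    - {"dx":0,"dy":0.06,"dz":2,"rx":0,"ry":0,"rz":0,"hand":0.62}
    - {"dx":0,"dy":0.06,"dz":2,"rx":0,"ry":0,"rz":0,"hand":0.62}
    - {"dx":0,"dy":0.06,"dz":2,"rx":0,"ry":0,"rz":0,"hand":0.3}
    - {"dx":0,"dy":0.06,"dz":2,"rx":0,"ry":0,"rz":0,"hand":0.3}
    - {"dx":0,"dy":0.06,"dz":2,"rx":0,"ry":0,"rz":0,"hand":0.3}
    - {"dx":0,"dy":0.06,"dz":2,"rx":0,"ry":0,"rz":0,"hand":0.3}

```text
t: 15.58
eef_pos: [0.5068, -0.2665, 0.0225]
eef_rot: [179.8, 0.1, 90.0]
force: [0.9, -0.4, 6.6]
gripper_width: 0.4
finger_force: 30.3
```

Request:
move_arm:
  deltas:
    - {"dx":0,"dy":0,"dz":-0.5,"rx":0,"ry":0,"rz":0,"hand":0.3}
    - {"dx":0,"dy":0,"dz":-1.2,"rx":0,"ry":0,"rz":0,"hand":0.3}
    - {"dx":0,"dy":0,"dz":-2,"rx":0,"ry":0,"rz":0,"hand":0.3}
    - {"dx":0,"dy":0,"dz":-3,"rx":0,"ry":0,"rz":0,"hand":0.3}
    - {"dx":0,"dy":0,"dz":-4,"rx":0,"ry":0,"rz":0,"hand":0.3}
    - {"dx":0,"dy":0,"dz":-5.5,"rx":0,"ry":0,"rz":0,"hand":0.3}
    - {"dx":0,"dy":0,"dz":-5.5,"rx":0,"ry":0,"rz":0,"hand":0.3}

```text
t: 16.45
eef_pos: [0.5069, -0.2666, 0.2462]
eef_rot: [179.6, 0.2, 90.0]
force: [1.0, -0.6, -1.3]
gripper_width: 0.395
finger_force: 30.3
```

```bash
python3 held.py; python3 - <<'E'
from h import *
plan(.5828,-.004,.24,166)
E
```

```text
[ 0.50689079 -0.26663972  0.24616639] 0.39519731213160847 30.325924158096313 [ 1.02201811 -0.62879753 -1.26343311]
held 3756 [ 0.00125338 -0.00074183 -0.00793305] 0.017205853212495983
d [6.559 1.91  0.078] rz -15.20 rows 8.0
```

Request:
move_arm:
  deltas:
    - {"dx":0.8,"dy":0.2,"dz":0,"rx":0,"ry":0,"rz":-1.9,"hand":0.3}
    - {"dx":1.6,"dy":0.5,"dz":0,"rx":0,"ry":0,"rz":-3.8,"hand":0.3}
    - {"dx":2.4,"dy":0.7,"dz":0,"rx":0,"ry":0,"rz":-5.7,"hand":0.3}
    - {"dx":3.2,"dy":0.9,"dz":0,"rx":0,"ry":0,"rz":-7.6,"hand":0.3}
    - {"dx":4,"dy":1.1,"dz":0,"rx":0,"ry":0,"rz":-9.5,"hand":0.3}
    - {"dx":4.8,"dy":1.4,"dz":0,"rx":0,"ry":0,"rz":-11.4,"hand":0.3}
    - {"dx":5.6,"dy":1.7,"dz":0,"rx":0,"ry":0,"rz":-13.3,"hand":0.3}
    - {"dx":6.5,"dy":1.85,"dz":0,"rx":0,"ry":0,"rz":-15.2,"hand":0.3}

```text
t: 17.5
eef_pos: [0.5795, -0.005, 0.2388]
eef_rot: [-180.0, -0.1, 166.3]
force: [0.8, 0.0, -0.7]
gripper_width: 0.399
finger_force: 30.3
```

```bash
python3 held.py; python3 - <<'E'
from h import *
plan(.5828,-.004,.072,166)
E
```

```text
[ 0.5795088  -0.00496427  0.23877619] 0.39861088564747216 30.295591950416565 [ 0.76404041  0.02788654 -0.71415931]
held 3821 [ 0.0018913  -0.00036416 -0.00778264] 0.017235049456078507
d [-0.088 -0.047  4.166] rz 0.18 rows 3.0
```

Request:
move_arm:
  deltas:
    - {"dx":0,"dy":0,"dz":0.7,"rx":0,"ry":0,"rz":0,"hand":0.3}
    - {"dx":0,"dy":0,"dz":1.4,"rx":0,"ry":0,"rz":0,"hand":0.3}
    - {"dx":0,"dy":0,"dz":2.1,"rx":0,"ry":0,"rz":0,"hand":0.3}
    - {"dx":0,"dy":0,"dz":2.8,"rx":0,"ry":0,"rz":0,"hand":0.3}
    - {"dx":0,"dy":0,"dz":3.3,"rx":0,"ry":0,"rz":0,"hand":0.3}
    - {"dx":0,"dy":0,"dz":3.8,"rx":0,"ry":0,"rz":0,"hand":0.3}
    - {"dx":0,"dy":0,"dz":4,"rx":0,"ry":0,"rz":0,"hand":0.3}
    - {"dx":0,"dy":0,"dz":4,"rx":0,"ry":0,"rz":0,"hand":0.3}

```text
t: 18.55
eef_pos: [0.579, -0.006, 0.0797]
eef_rot: [-180.0, -0.1, 166.0]
force: [0.9, -0.4, -1.8]
gripper_width: 0.399
finger_force: 30.3
```

```bash
python3 held.py
```

```text
[ 0.57900426 -0.00600743  0.07971318] 0.3987431773342729 30.270854830741882 [ 0.86023354 -0.35343664 -1.84032668]
held 3858 [ 0.00189135 -0.00038309 -0.00783423] 0.01719028858295927
```

Request:
move_arm:
  deltas:
    - {"dx":0,"dy":0,"dz":0.2,"rx":0,"ry":0,"rz":0,"hand":0.3}
    - {"dx":0,"dy":0,"dz":0.2,"rx":0,"ry":0,"rz":0,"hand":0.3}
    - {"dx":0,"dy":0,"dz":0.2,"rx":0,"ry":0,"rz":0,"hand":0.44}
    - {"dx":0,"dy":0,"dz":0.2,"rx":0,"ry":0,"rz":0,"hand":0.5}
    - {"dx":0,"dy":0,"dz":0.2,"rx":0,"ry":0,"rz":0,"hand":0.56}
    - {"dx":0,"dy":0,"dz":-0.8,"rx":0,"ry":0,"rz":0,"hand":0.56}
    - {"dx":0,"dy":0,"dz":-2.2,"rx":0,"ry":0,"rz":0,"hand":0.56}
    - {"dx":0,"dy":0,"dz":-3.7,"rx":0,"ry":0,"rz":0,"hand":0.56}

```text
t: 19.6
eef_pos: [0.5792, -0.0059, 0.2299]
eef_rot: [-180.0, -0.0, 166.0]
force: [1.6, -0.7, 0.4]
gripper_width: 0.564
finger_force: 0.0
```

```bash
python3 held.py; python3 - <<'E'
from h import *
print(arm.get_obs()['joint_pos'].round(1))
plan(.50,.25,.28,150)
E
```

```text
[ 0.57921163 -0.00593136  0.22994633] 0.563755496557107 0.0 [ 1.59907211 -0.74459792  0.42714348]
held 0
[-0.6  8.9 15.2 95.8 -0.  13.4]
d [ 3.507  5.721 -1.026] rz 3.20 rows 5.0
```

```bash
python3 - <<'E'
from h import *
plan(.53,.25,.30,100)
E
```

```text
d [ 2.779  5.902 -1.526] rz 13.20 rows 7.0
```

Request:
move_arm:
  deltas:
    - {"dx":0.35,"dy":0.7,"dz":-1,"rx":0,"ry":0,"rz":1.8,"hand":0.8}
    - {"dx":0.7,"dy":1.5,"dz":-1.5,"rx":0,"ry":0,"rz":3.6,"hand":0.8}
    - {"dx":1,"dy":2.2,"dz":-1.5,"rx":0,"ry":0,"rz":5.4,"hand":0.8}
    - {"dx":1.4,"dy":3,"dz":-1.5,"rx":0,"ry":0,"rz":7.2,"hand":0.8}
    - {"dx":1.8,"dy":3.8,"dz":-1.5,"rx":0,"ry":0,"rz":9,"hand":0.8}
    - {"dx":2.2,"dy":4.6,"dz":-1.5,"rx":0,"ry":0,"rz":10.8,"hand":0.8}
    - {"dx":2.8,"dy":5.9,"dz":-1.5,"rx":0,"ry":0,"rz":13.2,"hand":0.8}
    - {"dx":2.8,"dy":5.9,"dz":-1.5,"rx":0,"ry":0,"rz":13.2,"hand":0.8}

```text
t: 20.65
eef_pos: [0.5272, 0.253, 0.2881]
eef_rot: [-180.0, -0.0, 100.0]
force: [0.3, 0.8, 0.9]
gripper_width: 0.797
finger_force: 0.0
```

```bash
python3 - <<'E'
from h import *
from m import circ
c=cap('wrist');save('w5',c['color']);P=cloud(c);Q=P.reshape(-1,3)
o=arm.get_obs();print(o['eef_pos'],o['joint_pos'].round(1))
m=np.array([.53,.315])
d=Q[(abs(Q[:,2]-.013)<.005)&(np.hypot(*(Q[:,:2]-m).T)<.12)][:,:2];print('disc',len(d),cv2.minEnclosingCircle(np.float32(d)),d.mean(0))
s=Q[(Q[:,2]>.036)&(Q[:,2]<.05)&(np.hypot(*(Q[:,:2]-m).T)<.07)];print('stub',len(s),s.mean(0),cv2.minEnclosingCircle(np.float32(s[:,:2])))
t=cap('top');T=cloud(t);k=(t['color'].min(2)>130)&(np.hypot(T[...,0]-.5585,T[...,1]-.002)<.06)&(T[...,2]>.05)&(T[...,2]<.11)
n,l=cv2.connectedComponents(k.astype(np.uint8))
for i in range(1,n):
    q=T[l==i]
    if len(q)>5:print(len(q),q.mean(0),q.max(0))
E
```

```text
[0.52756909 0.25171434 0.28826216] [ 25.5  11.8  24.1 102.4  -0.  105.5]
disc 10766 ((0.5308396220207214, 0.31796562671661377), 0.07430855184793472) [0.53038609 0.32081071]
stub 381 [0.53086121 0.31816117 0.0406457 ] ((0.5310805439949036, 0.31819650530815125), 0.012929624877870083)
81 [ 0.59868834 -0.01566781  0.08691914] [ 0.61235781 -0.00323889  0.09317461]
86 [0.54344462 0.0402331  0.08636311] [0.55811602 0.05304224 0.09283157]
88 [ 0.52837339 -0.02964184  0.0867338 ] [ 0.54293118 -0.01608125  0.09451851]
```

View pics/w5.png

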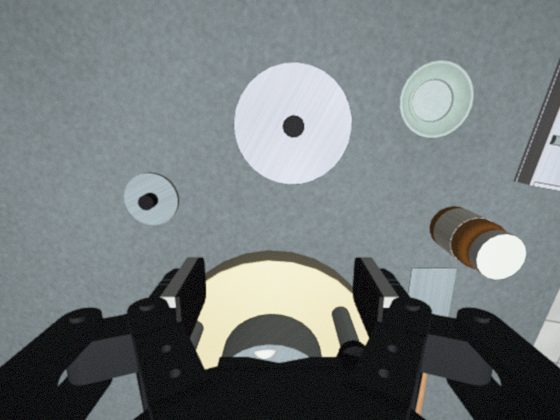

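Three balls lie in the jar. The large cover is at (293,124), and the spare cover at (150,199) is left alone. I'll grip the large cover's stub.

```bash
python3 - <<'E'
from h import *
a=plan(.531,.318,.08,100)
plan(.531,.318,.019,100,a)
E
```

```text
d [1.645 0.373 5.21 ] rz 0.03 rows 4.0
d [ 0.    -0.     1.525] rz 0.00 rows 1.0
```

Request:
move_arm:
  deltas:
    - {"dx":0.8,"dy":0.2,"dz":1.5,"rx":0,"ry":0,"rz":0,"hand":0.8}
    - {"dx":1.65,"dy":0.37,"dz":3,"rx":0,"ry":0,"rz":0,"hand":0.8}
    - {"dx":1.65,"dy":0.37,"dz":4.2,"rx":0,"ry":0,"rz":0,"hand":0.8}
    - {"dx":1.65,"dy":0.37,"dz":5,"rx":0,"ry":0,"rz":0,"hand":0.8}
    - {"dx":1.65,"dy":0.37,"dz":5,"rx":0,"ry":0,"rz":0,"hand":0.8}
    - {"dx":1.65,"dy":0.37,"dz":5,"rx":0,"ry":0,"rz":0,"hand":0.8}

```text
t: 21.5
eef_pos: [0.5322, 0.3173, 0.0906]
eef_rot: [179.9, -0.0, 100.0]
force: [0.2, 0.2, 0.4]
gripper_width: 0.795
finger_force: 0.0
```

```bash
python3 - <<'E'
from h import *
o=arm.get_obs();print(o['eef_pos'])
for n in('wrist','top'):
    c=cap(n);P=cloud(c);Q=P[(c['color'].max(2)<90)&(P[...,2]>.034)&(P[...,2]<.048)&(np.hypot(P[...,0]-.531,P[...,1]-.318)<.06)];print(n,len(Q),Q.mean(0) if len(Q) else '')
plan(.531,.318,.019,100)
E
```

```text
[0.53221724 0.31727735 0.09058944]
wrist 1187 [0.53148605 0.32009302 0.040429  ]
top 59 [0.52948867 0.31455564 0.04094377]
d [ 0.012 -0.033  1.801] rz -0.00 rows 2.0
```

Request:
move_arm:
  deltas:
    - {"dx":0,"dy":0,"dz":1,"rx":0,"ry":0,"rz":0,"hand":0.8}
    - {"dx":0,"dy":0,"dz":1.75,"rx":0,"ry":0,"rz":0,"hand":0.8}
    - {"dx":0,"dy":0,"dz":1.75,"rx":0,"ry":0,"rz":0,"hand":0.5}
    - {"dx":0,"dy":0,"dz":1.75,"rx":0,"ry":0,"rz":0,"hand":0.2}
    - {"dx":0,"dy":0,"dz":1.75,"rx":0,"ry":0,"rz":0,"hand":0.2}
    - {"dx":0,"dy":0,"dz":1.75,"rx":0,"ry":0,"rz":0,"hand":0.2}
    - {"dx":0,"dy":0,"dz":1.75,"rx":0,"ry":0,"rz":0,"hand":0.2}
  newtons: 60

```text
t: 22.48
eef_pos: [0.5325, 0.3184, 0.0213]
eef_rot: [179.8, -0.1, 100.0]
force: [-0.1, -1.7, 8.3]
gripper_width: 0.277
finger_force: 59.2
```

Request:
move_arm:
  deltas:
    - {"dx":0,"dy":0,"dz":-0.4,"rx":0,"ry":0,"rz":0,"hand":0.2}
    - {"dx":0,"dy":0,"dz":-0.9,"rx":0,"ry":0,"rz":0,"hand":0.2}
    - {"dx":0,"dy":0,"dz":-1.8,"rx":0,"ry":0,"rz":0,"hand":0.2}
    - {"dx":0,"dy":0,"dz":-2.8,"rx":0,"ry":0,"rz":0,"hand":0.2}
    - {"dx":0,"dy":0,"dz":-4,"rx":0,"ry":0,"rz":0,"hand":0.2}
    - {"dx":0,"dy":0,"dz":-5.2,"rx":0,"ry":0,"rz":0,"hand":0.2}
    - {"dx":0,"dy":0,"dz":-6,"rx":0,"ry":0,"rz":0,"hand":0.2}
    - {"dx":0,"dy":0,"dz":-6,"rx":0,"ry":0,"rz":0,"hand":0.2}

```text
t: 23.48
eef_pos: [0.5318, 0.3181, 0.2622]
eef_rot: [179.7, -0.1, 100.0]
force: [0.1, -0.0, -6.5]
gripper_width: 0.277
finger_force: 60.0
```

```bash
cat > cov.py <<'E'
from h import *
o=arm.get_obs();print(o['eef_pos'],o['eef_rot'],o['force'],o['gripper_width'],o['finger_force'])
z0=o['eef_pos'][2]
for n in('wrist','top','scene'):
    c=cap(n);P=cloud(c);s=P[(np.hypot(P[...,0]-o['eef_pos'][0],P[...,1]-o['eef_pos'][1])<.085)&(P[...,2]<z0+.005)&(P[...,2]>z0-.016)&(c['color'].min(2)>80)]
    if len(s)<200: print(n,len(s)); continue
    m=np.median(s,0)
    A=np.c_[s[:,:2]-m[:2],np.ones(len(s))];k=np.ones(len(s),bool)
    for _ in range(5):
        q=np.linalg.lstsq(A[k],s[k,2],rcond=None)[0];k=abs(A@q-s[:,2])<.003
    hull=cv2.minEnclosingCircle(np.float32(s[k][:,:2]))
    print(n,k.sum(),'slope',q[:2].round(3),'circle',np.round(hull[0],4),round(hull[1],4),'z',s[k][:,2].mean().round(4))
E
python3 cov.py
```

```text
[0.53179623 0.31814093 0.26215354] [ 1.79706243e+02 -1.14659381e-01  1.00003547e+02] [ 0.12556857 -0.03937511 -6.5338819 ] 0.2768613101161656 59.99217689037323
wrist 43197 slope [-0.001  0.001] circle [0.5308 0.3185] 0.0739 z 0.2536
top 1545 slope [-0.     0.001] circle [0.5298 0.3127] 0.0738 z 0.2511
scene 1605 slope [-0.004 -0.   ] circle [0.5325 0.318 ] 0.0752 z 0.2499
```

The cover is held level and centred. I'll carry it to above the jar.

```bash
python3 - <<'E'
from h import *
a=plan(.5595,.002,.262,100); plan(.5595,.002,.14,100,a)
E
```

```text
d [-7.893 -0.664 -0.129] rz -0.00 rows 6.0
d [ 0.   -0.    3.05] rz 0.00 rows 2.0
```

Request:
move_arm:
  deltas:
    - {"dx":-0.7,"dy":-0.07,"dz":0,"rx":0,"ry":0,"rz":0,"hand":0.2}
    - {"dx":-1.8,"dy":-0.15,"dz":0,"rx":0,"ry":0,"rz":0,"hand":0.2}
    - {"dx":-3,"dy":-0.25,"dz":0,"rx":0,"ry":0,"rz":0,"hand":0.2}
    - {"dx":-4.2,"dy":-0.35,"dz":0,"rx":0,"ry":0,"rz":0,"hand":0.2}
    - {"dx":-5.4,"dy":-0.45,"dz":0,"rx":0,"ry":0,"rz":0,"hand":0.2}
    - {"dx":-6.5,"dy":-0.55,"dz":0,"rx":0,"ry":0,"rz":0,"hand":0.2}
    - {"dx":-7.4,"dy":-0.62,"dz":0,"rx":0,"ry":0,"rz":0,"hand":0.2}
    - {"dx":-7.9,"dy":-0.66,"dz":0,"rx":0,"ry":0,"rz":0,"hand":0.2}

```text
t: 24.62
eef_pos: [0.5595, 0.0003, 0.2568]
eef_rot: [-179.8, -0.0, 99.9]
force: [0.9, 0.0, -4.2]
gripper_width: 0.279
finger_force: 59.8
```

```bash
python3 cov.py; python3 - <<'E'
from h import *
a=plan(.5595,.002,.140,100)
E
```

```text
[5.59463225e-01 2.86341233e-04 2.56758353e-01] [-1.79849615e+02 -2.16493351e-02  9.99156628e+01] [ 0.89874637  0.02248886 -4.23204791] 0.279340748265577 59.756280183792114
wrist 43188 slope [-0.008 -0.002] circle [0.5583 0.0007] 0.0741 z 0.2483
top 0
scene 2605 slope [-0.007 -0.   ] circle [0.5609 0.0009] 0.0746 z 0.2491
d [ 0.012 -0.004  2.936] rz -0.01 rows 2.0
```

Request:
move_arm:
  deltas:
    - {"dx":0.03,"dy":0,"dz":0.6,"rx":0,"ry":0,"rz":0,"hand":0.2}
    - {"dx":0.03,"dy":0,"dz":1.2,"rx":0,"ry":0,"rz":0,"hand":0.2}
    - {"dx":0.03,"dy":0,"dz":1.8,"rx":0,"ry":0,"rz":0,"hand":0.2}
    - {"dx":0.03,"dy":0,"dz":2.3,"rx":0,"ry":0,"rz":0,"hand":0.2}
    - {"dx":0.03,"dy":0,"dz":2.6,"rx":0,"ry":0,"rz":0,"hand":0.2}
    - {"dx":0.03,"dy":0,"dz":2.9,"rx":0,"ry":0,"rz":0,"hand":0.2}
    - {"dx":0.03,"dy":0,"dz":2.9,"rx":0,"ry":0,"rz":0,"hand":0.2}

```text
t: 25.65
eef_pos: [0.5595, 0.0034, 0.1417]
eef_rot: [-179.9, -0.0, 100.0]
force: [-0.1, 0.4, -4.6]
gripper_width: 0.28
finger_force: 59.8
```

```bash
python3 cov.py
```

```text
[0.55946503 0.00343315 0.14174953] [-1.79932109e+02 -1.59816317e-02  1.00021474e+02] [-0.13495513  0.39684914 -4.61580918] 0.2796211198191825 59.83966648578644
wrist 43181 slope [-0.007 -0.002] circle [0.5582 0.0039] 0.074 z 0.1332
top 0
scene 2124 slope [-0.004 -0.   ] circle [0.5611 0.0031] 0.0743 z 0.1351
```

Request:
move_arm:
  deltas:
    - {"dx":-0.04,"dy":0,"dz":0.1,"rx":0,"ry":0,"rz":0,"hand":0.2}
    - {"dx":-0.04,"dy":0,"dz":0.2,"rx":0,"ry":0,"rz":0,"hand":0.2}
    - {"dx":-0.04,"dy":0,"dz":0.3,"rx":0,"ry":0,"rz":0,"hand":0.2}
    - {"dx":-0.04,"dy":0,"dz":0.36,"rx":0,"ry":0,"rz":0,"hand":0.2}
    - {"dx":-0.04,"dy":0,"dz":0.4,"rx":0,"ry":0,"rz":0,"hand":0.2}
    - {"dx":-0.04,"dy":0,"dz":0.4,"rx":0,"ry":0,"rz":0,"hand":0.2}

```text
t: 26.55
eef_pos: [0.56, 0.0015, 0.1264]
eef_rot: [-180.0, -0.0, 100.0]
force: [-0.7, 0.7, -4.6]
gripper_width: 0.276
finger_force: 59.8
```

```bash
python3 cov.py
```

```text
[0.56003682 0.00153193 0.12638434] [-1.79990053e+02 -1.25081201e-03  1.00000541e+02] [-0.70844249  0.71820185 -4.6390412 ] 0.27607523097238296 59.839155077934265
wrist 43181 slope [-0.005 -0.002] circle [0.5589 0.0018] 0.0741 z 0.1179
top 0
scene 2052 slope [-0.004 -0.001] circle [5.601e-01 5.000e-04] 0.0749 z 0.1187
```

Still hanging, about 1 mm above the rim. I'll lower 2 mm, then open and lift.

Request:
move_arm:
  deltas:
    - {"dx":0,"dy":0,"dz":0.05,"rx":0,"ry":0,"rz":0,"hand":0.2}
    - {"dx":0,"dy":0,"dz":0.05,"rx":0,"ry":0,"rz":0,"hand":0.2}
    - {"dx":0,"dy":0,"dz":0.05,"rx":0,"ry":0,"rz":0,"hand":0.2}

```text
t: 27.08
eef_pos: [0.5603, 0.0015, 0.1252]
eef_rot: [179.9, 0.0, 100.0]
force: [-1.9, 0.9, 4.4]
gripper_width: 0.28
finger_force: 60.4
```

Request:
move_arm:
  deltas:
    - {"dx":0,"dy":0,"dz":0,"rx":0,"ry":0,"rz":0,"hand":0.32}
    - {"dx":0,"dy":0,"dz":0,"rx":0,"ry":0,"rz":0,"hand":0.4}
    - {"dx":0,"dy":0,"dz":0,"rx":0,"ry":0,"rz":0,"hand":0.5}
    - {"dx":0,"dy":0,"dz":0,"rx":0,"ry":0,"rz":0,"hand":0.5}
    - {"dx":0,"dy":0,"dz":-1,"rx":0,"ry":0,"rz":0,"hand":0.5}
    - {"dx":0,"dy":0,"dz":-2.4,"rx":0,"ry":0,"rz":0,"hand":0.5}
    - {"dx":-1,"dy":0,"dz":-3.8,"rx":0,"ry":0,"rz":0,"hand":0.5}
    - {"dx":-2,"dy":0,"dz":-4.5,"rx":0,"ry":0,"rz":0,"hand":0.5}

```text
t: 28.08
eef_pos: [0.5743, -0.0776, 0.3074]
eef_rot: [179.8, 0.1, 100.1]
force: [0.7, 0.2, -0.1]
gripper_width: 0.496
finger_force: 0.0
```

```bash
cat > mill.py <<'E'
from h import *
o=arm.get_obs();print(o['eef_pos'],o['eef_rot'][2].round(1),o['joint_pos'].round(1))
J=np.array([.5585,.002])
def look(n):
    c=cap(n);P=cloud(c);r=np.hypot(P[...,0]-J[0],P[...,1]-J[1])
    dk=c['color'].max(2)<110
    d=P[(r<.08)&(abs(P[...,2]-.117)<.007)&(c['color'].min(2)>110)]
    if len(d)>200:
        m=d.mean(0);q=np.linalg.lstsq(np.c_[d[:,:2]-m[:2],np.ones(len(d))],d[:,2],rcond=None)[0]
        print(n,'disc',len(d),'slope',q[:2].round(3),np.round(cv2.minEnclosingCircle(np.float32(d[:,:2])),4) if 0 else cv2.minEnclosingCircle(np.float32(d[:,:2])),'z',m[2].round(4))
    for az in(167,-74,46):
        k=J+.116*np.array([np.cos(np.radians(az)),np.sin(np.radians(az))])
        near=np.hypot(P[...,0]-k[0],P[...,1]-k[1])
        w=P[(near<.035)&(P[...,2]>.157)&(P[...,2]<.17)]
        g=P[(near<.06)&(P[...,2]>.119)&(P[...,2]<.129)&~dk]
        if len(w)>15:
            ((cx,cy),(a,b),t)=cv2.minAreaRect(np.float32(w[:,:2]));t=t if a>b else t+90
            print(n,az,'wing',len(w),'ctr',round(cx,4),round(cy,4),'size',round(a,3),round(b,3),'axis %.1f'%(t%180),'z',w[:,2].mean().round(4),end=' ')
            print('dog dir %.0f'%np.degrees(np.arctan2(*(g.mean(0)[:2]-[cx,cy])[::-1])) if len(g)>10 else '')
if __name__=="__main__":
    import sys
    for n in sys.argv[1:]: look(n)
E
python3 mill.py wrist top scene; python3 -c "
from h import *
save('w6',arm.capture('wrist')['color'])"
```

```text
[ 0.57430448 -0.07756724  0.30744924] 100.1 [ -7.7  11.7  26.2 104.4   0.   72.2]
wrist disc 17623 slope [-0.001 -0.   ] ((0.5589024424552917, 0.0011473838239908218), 0.07410385459661484) z 0.1169
wrist 167 wing 915 ctr 0.4473 0.03 size 0.012 0.044 axis 117.3 z 0.1623 dog dir 116
wrist -74 wing 567 ctr 0.5921 -0.1084 size 0.043 0.012 axis 58.7 z 0.1621 dog dir -124
wrist 46 wing 987 ctr 0.6394 0.086 size 0.013 0.044 axis 175.4 z 0.1619 dog dir -7
top disc 1780 slope [-0.     0.001] ((0.5579195618629456, -0.0006831657374277711), 0.07426497340202332) z 0.117
top 167 wing 76 ctr 0.4453 0.028 size 0.011 0.043 axis 117.9 z 0.1626 dog dir 89
top 46 wing 76 ctr 0.6368 0.0843 size 0.012 0.042 axis 174.7 z 0.1623 dog dir -38
scene disc 2719 slope [-0.002  0.002] ((0.5614550709724426, 0.002088775159791112), 0.07513055950403214) z 0.1173
scene 167 wing 48 ctr 0.451 0.0309 size 0.008 0.044 axis 120.6 z 0.1615 dog dir 99
scene -74 wing 138 ctr 0.5939 -0.1087 size 0.043 0.014 axis 56.6 z 0.1622 dog dir -129
scene 46 wing 110 ctr 0.6424 0.0861 size 0.013 0.042 axis 171.4 z 0.1622 dog dir -10
```

View pics/w6.png

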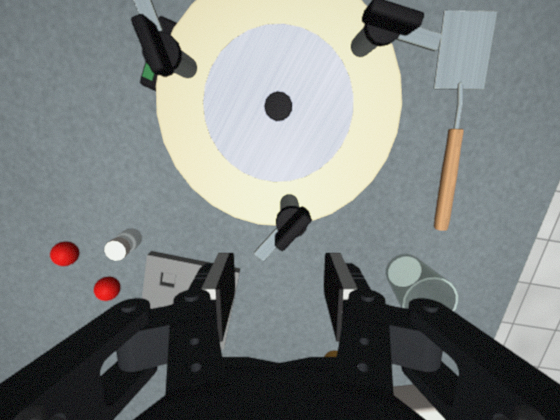

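The cover is seated: disc top at 0.117 m, slope near 0, centred within 1–2 mm. I have the knob axes, so I'll take clamp 2 at (291,230) first.

```bash
python3 - <<'E'
from h import *
plan(.5921,-.1084,.20,180)
E
```

```text
d [-0.83   0.306  2.611] rz -16.02 rows 8.0
```

Request:
move_arm:
  deltas:
    - {"dx":-0.2,"dy":0.1,"dz":0,"rx":0,"ry":0,"rz":-2,"hand":0.5}
    - {"dx":-0.4,"dy":0.2,"dz":0,"rx":0,"ry":0,"rz":-4,"hand":0.5}
    - {"dx":-0.83,"dy":0.3,"dz":0.3,"rx":0,"ry":0,"rz":-6,"hand":0.5}
    - {"dx":-0.83,"dy":0.3,"dz":0.8,"rx":0,"ry":0,"rz":-8,"hand":0.5}
    - {"dx":-0.83,"dy":0.3,"dz":1.2,"rx":0,"ry":0,"rz":-10,"hand":0.5}
    - {"dx":-0.83,"dy":0.3,"dz":1.8,"rx":0,"ry":0,"rz":-12,"hand":0.5}
    - {"dx":-0.83,"dy":0.3,"dz":2.2,"rx":0,"ry":0,"rz":-14,"hand":0.5}
    - {"dx":-0.83,"dy":0.3,"dz":2.6,"rx":0,"ry":0,"rz":-16,"hand":0.5}

```text
t: 29.28
eef_pos: [0.5908, -0.1065, 0.1983]
eef_rot: [180.0, -0.1, -179.6]
force: [0.9, -0.3, -0.3]
gripper_width: 0.5
finger_force: 0.0
```

```bash
python3 - <<'E'
from h import *
plan(.5921,-.1084,.19,238.7)
E
```

```text
d [-0.032 -0.049  0.209] rz -11.66 rows 6.0
```

Request:
move_arm:
  deltas:
    - {"dx":-0.03,"dy":-0.05,"dz":0.2,"rx":0,"ry":0,"rz":-2,"hand":0.5}
    - {"dx":-0.03,"dy":-0.05,"dz":0.2,"rx":0,"ry":0,"rz":-4,"hand":0.5}
    - {"dx":-0.03,"dy":-0.05,"dz":0.2,"rx":0,"ry":0,"rz":-6,"hand":0.5}
    - {"dx":-0.03,"dy":-0.05,"dz":0.2,"rx":0,"ry":0,"rz":-8,"hand":0.5}
    - {"dx":-0.03,"dy":-0.05,"dz":0.2,"rx":0,"ry":0,"rz":-10,"hand":0.5}
    - {"dx":-0.03,"dy":-0.05,"dz":0.2,"rx":0,"ry":0,"rz":-11.7,"hand":0.5}
    - {"dx":-0.03,"dy":-0.05,"dz":0.2,"rx":0,"ry":0,"rz":-11.7,"hand":0.5}
    - {"dx":-0.03,"dy":-0.05,"dz":0.2,"rx":0,"ry":0,"rz":-11.7,"hand":0.5}

```text
t: 30.28
eef_pos: [0.5924, -0.1092, 0.1918]
eef_rot: [179.9, -0.0, -121.6]
force: [0.2, 0.9, 0.0]
gripper_width: 0.502
finger_force: 0.0
```

```bash
python3 mill.py wrist; python3 - <<'E'
from h import *
plan(.5921,-.1084,.139,238.7)
E
```

```text
[ 0.59244033 -0.10918496  0.19180305] -121.6 [-10.4  11.7  13.2  91.6   0.  -68.8]
wrist disc 11855 slope [-0.002  0.003] ((0.5564004182815552, 0.005319352727383375), 0.07425371557474136) z 0.1167
wrist -74 wing 1482 ctr 0.5925 -0.1088 size 0.043 0.012 axis 58.0 z 0.1622 dog dir -121
d [-0.015  0.022  1.325] rz -0.06 rows 1.0
```

Request:
move_arm:
  deltas:
    - {"dx":-0.01,"dy":0.02,"dz":0.7,"rx":0,"ry":0,"rz":0,"hand":0.5}
    - {"dx":-0.01,"dy":0.02,"dz":1.3,"rx":0,"ry":0,"rz":0,"hand":0.5}
    - {"dx":-0.01,"dy":0.02,"dz":1.3,"rx":0,"ry":0,"rz":0,"hand":0.3}
    - {"dx":-0.01,"dy":0.02,"dz":1.3,"rx":0,"ry":0,"rz":0,"hand":0.1}
    - {"dx":-0.01,"dy":0.02,"dz":1.3,"rx":0,"ry":0,"rz":0,"hand":0.02}
    - {"dx":-0.01,"dy":0.02,"dz":1.3,"rx":0,"ry":0,"rz":0,"hand":0.02}
    - {"dx":-0.01,"dy":0.02,"dz":1.3,"rx":0,"ry":0,"rz":0,"hand":0.02}
  newtons: 40

```text
t: 31.2
eef_pos: [0.5926, -0.1092, 0.1413]
eef_rot: [-179.9, 0.0, -121.5]
force: [0.9, -0.9, 2.2]
gripper_width: 0.13
finger_force: 43.3
```

```bash
python3 - <<'E'
from h import *
o=arm.get_obs();print(o['eef_pos'],o['eef_rot'],o['force'],o['torque'],o['gripper_width'],o['finger_force'])
E
```

```text
[ 0.59264992 -0.10921602  0.14130726] [-1.79928339e+02  2.58796363e-02 -1.21510679e+02] [ 0.87300645 -0.88676762  2.15276612] [-0.21121139  0.00200009  0.0060657 ] 0.13028162761994444 43.29707980155945
```

Gripped with low side force. I'll turn it 132° clockwise in two calls.

Request:
move_arm:
  deltas:
    - {"dx":0,"dy":0,"dz":0,"rx":0,"ry":0,"rz":1.6,"hand":0.02}
    - {"dx":0,"dy":0,"dz":0,"rx":0,"ry":0,"rz":3.2,"hand":0.02}
    - {"dx":0,"dy":0,"dz":0,"rx":0,"ry":0,"rz":4.8,"hand":0.02}
    - {"dx":0,"dy":0,"dz":0,"rx":0,"ry":0,"rz":6.4,"hand":0.02}
    - {"dx":0,"dy":0,"dz":0,"rx":0,"ry":0,"rz":8,"hand":0.02}
    - {"dx":0,"dy":0,"dz":0,"rx":0,"ry":0,"rz":9.6,"hand":0.02}
    - {"dx":0,"dy":0,"dz":0,"rx":0,"ry":0,"rz":11.2,"hand":0.02}
    - {"dx":0,"dy":0,"dz":0,"rx":0,"ry":0,"rz":12.8,"hand":0.02}

```text
t: 32.2
eef_pos: [0.5922, -0.1083, 0.1413]
eef_rot: [179.9, 0.0, 174.3]
force: [-1.7, 4.0, 4.1]
gripper_width: 0.129
finger_force: 43.6
```

Request:
move_arm:
  deltas:
    - {"dx":0,"dy":0,"dz":0,"rx":0,"ry":0,"rz":1.6,"hand":0.02}
    - {"dx":0,"dy":0,"dz":0,"rx":0,"ry":0,"rz":3.2,"hand":0.02}
    - {"dx":0,"dy":0,"dz":0,"rx":0,"ry":0,"rz":4.8,"hand":0.02}
    - {"dx":0,"dy":0,"dz":0,"rx":0,"ry":0,"rz":6.4,"hand":0.02}
    - {"dx":0,"dy":0,"dz":0,"rx":0,"ry":0,"rz":8,"hand":0.02}
    - {"dx":0,"dy":0,"dz":0,"rx":0,"ry":0,"rz":9.6,"hand":0.02}
    - {"dx":0,"dy":0,"dz":0,"rx":0,"ry":0,"rz":11.2,"hand":0.02}
    - {"dx":0,"dy":0,"dz":0,"rx":0,"ry":0,"rz":12.8,"hand":0.02}

```text
t: 33.2
eef_pos: [0.593, -0.1074, 0.1413]
eef_rot: [179.8, -0.1, 110.3]
force: [1.9, 8.0, 1.4]
gripper_width: 0.127
finger_force: 43.4
```

```bash
python3 - <<'E'
from h import *
o=arm.get_obs();print(o['eef_pos'],o['eef_rot'],o['force'],o['torque'],o['gripper_width'],o['finger_force'],o['joint_pos'].round(1))
E
```

```text
[ 0.59295304 -0.10742938  0.1412983 ] [ 1.79836459e+02 -1.21017037e-01  1.10316156e+02] [1.8852459  7.95981068 1.40933105] [ 1.67612796 -0.46195566  0.06436421] 0.1273483842656868 43.35620999336243 [-10.4  11.3   7.1  85.8   0.2  59.3]
```

Request:
move_arm:
  deltas:
    - {"dx":0,"dy":0,"dz":0,"rx":0,"ry":0,"rz":0.5,"hand":0.02}
    - {"dx":0,"dy":0,"dz":0,"rx":0,"ry":0,"rz":0.9,"hand":0.02}
    - {"dx":0,"dy":0,"dz":0,"rx":0,"ry":0,"rz":1.1,"hand":0.02}
    - {"dx":0,"dy":0,"dz":0,"rx":0,"ry":0,"rz":1.1,"hand":0.02}

```text
t: 33.7
eef_pos: [0.593, -0.1074, 0.1413]
eef_rot: [179.8, -0.1, 105.1]
force: [2.5, 8.2, 1.8]
gripper_width: 0.127
finger_force: 44.3
```

```bash
python3 - <<'E'
from h import *
o=arm.get_obs();print(o['eef_pos'],o['eef_rot'],o['force'],o['torque'],o['gripper_width'],o['finger_force'],o['joint_pos'].round(1))
E
```

```text
[ 0.59304753 -0.10743092  0.14132131] [ 1.79843491e+02 -1.19350654e-01  1.05111468e+02] [2.45359231 8.17781457 1.82267992] [ 1.52297716 -0.53238997  0.59518187] 0.12748571008730877 44.30682420730591 [-10.4  11.3   7.1  85.8   0.2  64.5]
```

The yaw torque jumped to 0.6 N m, so the end stop is reached. I'll release, lift and head to clamp 1.

Request:
move_arm:
  deltas:
    - {"dx":0,"dy":0,"dz":0,"rx":0,"ry":0,"rz":1,"hand":0.25}
    - {"dx":0,"dy":0,"dz":0,"rx":0,"ry":0,"rz":1,"hand":0.5}
    - {"dx":0,"dy":0,"dz":0,"rx":0,"ry":0,"rz":1,"hand":0.5}
    - {"dx":0,"dy":0,"dz":-1,"rx":0,"ry":0,"rz":1,"hand":0.5}
    - {"dx":0,"dy":0,"dz":-2.2,"rx":0,"ry":0,"rz":0,"hand":0.5}
    - {"dx":0,"dy":0,"dz":-2.5,"rx":0,"ry":0,"rz":-2,"hand":0.5}
    - {"dx":0,"dy":0,"dz":-2.5,"rx":0,"ry":0,"rz":-4,"hand":0.5}
    - {"dx":0,"dy":0,"dz":-2.5,"rx":0,"ry":0,"rz":-6,"hand":0.5}

```text
t: 34.7
eef_pos: [0.5924, -0.1092, 0.2408]
eef_rot: [180.0, 0.0, 135.4]
force: [-1.1, -0.4, -0.2]
gripper_width: 0.497
finger_force: 0.0
```

```bash
python3 mill.py wrist; python3 - <<'E'
from h import *
o=arm.get_obs();plan(.4473,.030,.24,o['eef_rot'][2]+80)
E
```

```text
[ 0.59239646 -0.10921233  0.2407923 ] 135.4 [-10.4  12.6  19.8  97.1   0.   34.2]
wrist disc 25454 slope [-0.002 -0.   ] ((0.5595981478691101, 0.0008793483139015734), 0.07762322574853897) z 0.1168
wrist -74 wing 972 ctr 0.5925 -0.1087 size 0.012 0.044 axis 106.1 z 0.1621 dog dir 107
wrist 46 wing 1369 ctr 0.6392 0.0859 size 0.013 0.043 axis 174.9 z 0.1614 dog dir -6
d [ 5.025 -0.026  0.016] rz -16.00 rows 8.0
```

Clamp 2 is at its stop (axis 106.1°, dog at 107°) and the cover hasn't moved. Next is clamp 1.

Request:
move_arm:
  deltas:
    - {"dx":0.6,"dy":0,"dz":0,"rx":0,"ry":0,"rz":-2,"hand":0.5}
    - {"dx":1.2,"dy":0,"dz":0,"rx":0,"ry":0,"rz":-4,"hand":0.5}
    - {"dx":1.9,"dy":0,"dz":0,"rx":0,"ry":0,"rz":-6,"hand":0.5}
    - {"dx":2.5,"dy":0,"dz":0,"rx":0,"ry":0,"rz":-8,"hand":0.5}
    - {"dx":3.1,"dy":0,"dz":0,"rx":0,"ry":0,"rz":-10,"hand":0.5}
    - {"dx":3.8,"dy":0,"dz":0,"rx":0,"ry":0,"rz":-12,"hand":0.5}
    - {"dx":4.4,"dy":0,"dz":0,"rx":0,"ry":0,"rz":-14,"hand":0.5}
    - {"dx":5,"dy":0,"dz":0,"rx":0,"ry":0,"rz":-16,"hand":0.5}

```text
t: 35.75
eef_pos: [0.4502, 0.0328, 0.2406]
eef_rot: [-180.0, 0.0, -144.8]
force: [0.2, 0.4, 0.7]
gripper_width: 0.5
finger_force: 0.0
```

```bash
python3 - <<'E'
from h import *
o=arm.get_obs();print(o['eef_pos'],o['eef_rot'],o['joint_pos'].round(1));plan(.4473,.030,.19,297.3)
E
```

```text
[0.45023951 0.03280382 0.24062451] [-1.79992588e+02  1.87743231e-02 -1.44787043e+02] [  4.2  -8.2  -1.8  96.4   0.  -31. ]
d [ 0.1   -0.015  1.266] rz -16.42 rows 8.0
```

Request:
move_arm:
  deltas:
    - {"dx":0.1,"dy":-0.01,"dz":0,"rx":0,"ry":0,"rz":-2.1,"hand":0.5}
    - {"dx":0.1,"dy":-0.01,"dz":0,"rx":0,"ry":0,"rz":-4.2,"hand":0.5}
    - {"dx":0.1,"dy":-0.01,"dz":0.3,"rx":0,"ry":0,"rz":-6.3,"hand":0.5}
    - {"dx":0.1,"dy":-0.01,"dz":0.6,"rx":0,"ry":0,"rz":-8.4,"hand":0.5}
    - {"dx":0.1,"dy":-0.01,"dz":0.9,"rx":0,"ry":0,"rz":-10.5,"hand":0.5}
    - {"dx":0.1,"dy":-0.01,"dz":1.25,"rx":0,"ry":0,"rz":-12.6,"hand":0.5}
    - {"dx":0.1,"dy":-0.01,"dz":1.25,"rx":0,"ry":0,"rz":-14.6,"hand":0.5}
    - {"dx":0.1,"dy":-0.01,"dz":1.25,"rx":0,"ry":0,"rz":-16.4,"hand":0.5}

```text
t: 36.75
eef_pos: [0.4477, 0.0296, 0.1904]
eef_rot: [180.0, 0.0, -62.8]
force: [0.2, -0.5, 0.1]
gripper_width: 0.5
finger_force: 0.0
```

```bash
python3 mill.py wrist; python3 - <<'E'
from h import *
plan(.4473,.030,.139,297.3)
E
```

```text
[0.44769833 0.02964553 0.19042359] -62.8 [   3.8   -9.5   -8.5   91.     0.  -113.4]
wrist disc 39724 slope [-0.002 -0.   ] ((0.5561938285827637, 0.006164977792650461), 0.07415203005075455) z 0.1167
wrist 167 wing 1473 ctr 0.4477 0.0303 size 0.012 0.043 axis 118.5 z 0.1623 dog dir 118
d [-0.014  0.006  1.288] rz 0.06 rows 1.0
```

Request:
move_arm:
  deltas:
    - {"dx":0,"dy":0,"dz":0.7,"rx":0,"ry":0,"rz":0,"hand":0.5}
    - {"dx":0,"dy":0,"dz":1.28,"rx":0,"ry":0,"rz":0,"hand":0.5}
    - {"dx":0,"dy":0,"dz":1.28,"rx":0,"ry":0,"rz":0,"hand":0.3}
    - {"dx":0,"dy":0,"dz":1.28,"rx":0,"ry":0,"rz":0,"hand":0.1}
    - {"dx":0,"dy":0,"dz":1.28,"rx":0,"ry":0,"rz":0,"hand":0.02}
    - {"dx":0,"dy":0,"dz":1.28,"rx":0,"ry":0,"rz":0,"hand":0.02}
    - {"dx":0,"dy":0,"dz":1.28,"rx":0,"ry":0,"rz":0,"hand":0.02}

```text
t: 37.67
eef_pos: [0.4482, 0.0298, 0.1401]
eef_rot: [-179.9, -0.0, -63.0]
force: [-0.3, 1.5, 5.1]
gripper_width: 0.131
finger_force: 43.0
```

Request:
move_arm:
  deltas:
    - {"dx":0,"dy":0,"dz":0,"rx":0,"ry":0,"rz":1.6,"hand":0.02}
    - {"dx":0,"dy":0,"dz":0,"rx":0,"ry":0,"rz":3.2,"hand":0.02}
    - {"dx":0,"dy":0,"dz":0,"rx":0,"ry":0,"rz":4.8,"hand":0.02}
    - {"dx":0,"dy":0,"dz":0,"rx":0,"ry":0,"rz":6.4,"hand":0.02}
    - {"dx":0,"dy":0,"dz":0,"rx":0,"ry":0,"rz":8,"hand":0.02}
    - {"dx":0,"dy":0,"dz":0,"rx":0,"ry":0,"rz":9.6,"hand":0.02}
    - {"dx":0,"dy":0,"dz":0,"rx":0,"ry":0,"rz":11.2,"hand":0.02}
    - {"dx":0,"dy":0,"dz":0,"rx":0,"ry":0,"rz":12.8,"hand":0.02}

```text
t: 38.67
eef_pos: [0.4476, 0.0299, 0.1402]
eef_rot: [180.0, 0.0, -127.3]
force: [-4.2, 2.3, 6.6]
gripper_width: 0.133
finger_force: 43.5
```

Request:
move_arm:
  deltas:
    - {"dx":0,"dy":0,"dz":0,"rx":0,"ry":0,"rz":1.6,"hand":0.02}
    - {"dx":0,"dy":0,"dz":0,"rx":0,"ry":0,"rz":3.2,"hand":0.02}
    - {"dx":0,"dy":0,"dz":0,"rx":0,"ry":0,"rz":4.8,"hand":0.02}
    - {"dx":0,"dy":0,"dz":0,"rx":0,"ry":0,"rz":6.4,"hand":0.02}
    - {"dx":0,"dy":0,"dz":0,"rx":0,"ry":0,"rz":8,"hand":0.02}
    - {"dx":0,"dy":0,"dz":0,"rx":0,"ry":0,"rz":9.6,"hand":0.02}
    - {"dx":0,"dy":0,"dz":0,"rx":0,"ry":0,"rz":11.2,"hand":0.02}
    - {"dx":0,"dy":0,"dz":0,"rx":0,"ry":0,"rz":12.8,"hand":0.02}

```text
t: 39.67
eef_pos: [0.4474, 0.0305, 0.1401]
eef_rot: [179.9, -0.0, 168.8]
force: [-4.0, 6.5, 7.7]
gripper_width: 0.132
finger_force: 43.5
```

```bash
cat > st.py <<'E'
from h import *
o=arm.get_obs();print(o['eef_pos'],o['eef_rot'],o['force'],o['torque'],o['gripper_width'],o['finger_force'],o['joint_pos'].round(1))
E
python3 st.py
```

```text
[0.44744826 0.0304844  0.14014445] [ 1.79891967e+02 -2.49205898e-02  1.68770430e+02] [-3.98020517  6.53104616  7.74437611] [1.27681172 0.94639031 0.12035844] 0.1322041549732585 43.47616732120514 [  3.8  -9.8 -14.3  85.5   0.1  15.1]
```

Request:
move_arm:
  deltas:
    - {"dx":0,"dy":0,"dz":0,"rx":0,"ry":0,"rz":0.5,"hand":0.02}
    - {"dx":0,"dy":0,"dz":0,"rx":0,"ry":0,"rz":0.8,"hand":0.02}
    - {"dx":0,"dy":0,"dz":0,"rx":0,"ry":0,"rz":0.8,"hand":0.02}

```text
t: 40.05
eef_pos: [0.4475, 0.0305, 0.1402]
eef_rot: [179.9, -0.0, 165.0]
force: [-5.1, 5.1, 7.4]
gripper_width: 0.129
finger_force: 44.8
```

```bash
python3 st.py
```

```text
[0.44746858 0.03051453 0.14015321] [ 1.79896123e+02 -2.55457939e-02  1.65048646e+02] [-5.06142869  5.10942604  7.37576864] [1.21064684 0.92468799 0.50543844] 0.1285202937996693 44.76134419441223 [  3.8  -9.8 -14.3  85.5   0.1  18.8]
```

Clamp 1 is at its stop, so I'll release and lift.

Request:
move_arm:
  deltas:
    - {"dx":0,"dy":0,"dz":0,"rx":0,"ry":0,"rz":0,"hand":0.25}
    - {"dx":0,"dy":0,"dz":0,"rx":0,"ry":0,"rz":0,"hand":0.5}
    - {"dx":0,"dy":0,"dz":0,"rx":0,"ry":0,"rz":0,"hand":0.5}
    - {"dx":0,"dy":0,"dz":-1,"rx":0,"ry":0,"rz":0,"hand":0.5}
    - {"dx":0,"dy":0,"dz":-2.2,"rx":0,"ry":0,"rz":0,"hand":0.5}
    - {"dx":0,"dy":0,"dz":-2.5,"rx":0,"ry":0,"rz":0,"hand":0.5}
    - {"dx":0,"dy":0,"dz":-2.5,"rx":0,"ry":0,"rz":0,"hand":0.5}

```text
t: 40.92
eef_pos: [0.4482, 0.0297, 0.2394]
eef_rot: [180.0, 0.0, 165.0]
force: [-0.3, -0.3, -1.0]
gripper_width: 0.496
finger_force: 0.0
```

```bash
python3 mill.py wrist top scene; python3 - <<'E'
from h import *
a=plan(.6392,.086,.24,175.2)
E
```

```text
[0.44819087 0.02965162 0.23938394] 165.0 [ 3.8 -8.6 -2.2 96.3 -0.  18.8]
wrist disc 9243 slope [-0.001 -0.   ] ((0.5501536726951599, 0.003879300318658352), 0.07068958878517151) z 0.1165
wrist 167 wing 960 ctr 0.4469 0.0301 size 0.012 0.043 axis 166.5 z 0.1622 dog dir -14
wrist 46 wing 164 ctr 0.6242 0.0909 size 0.018 0.009 axis 31.8 z 0.1611 
top disc 244 slope [-0.017  0.005] ((0.5756536722183228, -0.004757765680551529), 0.06857600063085556) z 0.1173
top -74 wing 81 ctr 0.5906 -0.1105 size 0.012 0.044 axis 106.6 z 0.1627 dog dir 108
top 46 wing 77 ctr 0.6371 0.0842 size 0.012 0.042 axis 175.0 z 0.1627 dog dir -29
scene disc 2647 slope [-0.004  0.004] ((0.5564702749252319, 0.002487290184944868), 0.07825177907943726) z 0.1173
scene 167 wing 92 ctr 0.4489 0.0299 size 0.012 0.044 axis 166.5 z 0.1624 dog dir -13
scene -74 wing 126 ctr 0.5943 -0.1092 size 0.012 0.042 axis 106.2 z 0.1623 dog dir 104
scene 46 wing 108 ctr 0.6418 0.0855 size 0.012 0.043 axis 174.2 z 0.1621 dog dir -19
d [-4.267  2.602 -0.057] rz -2.04 rows 4.0
```

Request:
move_arm:
  deltas:
    - {"dx":-1,"dy":0.6,"dz":0,"rx":0,"ry":0,"rz":-0.5,"hand":0.5}
    - {"dx":-2,"dy":1.2,"dz":0,"rx":0,"ry":0,"rz":-1,"hand":0.5}
    - {"dx":-3,"dy":1.8,"dz":0,"rx":0,"ry":0,"rz":-1.5,"hand":0.5}
    - {"dx":-4.27,"dy":2.6,"dz":0,"rx":0,"ry":0,"rz":-2,"hand":0.5}
    - {"dx":-4.27,"dy":2.6,"dz":0,"rx":0,"ry":0,"rz":-2,"hand":0.5}
    - {"dx":-4.27,"dy":2.6,"dz":0.6,"rx":0,"ry":0,"rz":-2,"hand":0.5}
    - {"dx":-4.27,"dy":2.6,"dz":1.2,"rx":0,"ry":0,"rz":-2,"hand":0.5}
    - {"dx":-4.27,"dy":2.6,"dz":1.2,"rx":0,"ry":0,"rz":-2,"hand":0.5}

```text
t: 42.08
eef_pos: [0.638, 0.0856, 0.1891]
eef_rot: [-179.9, -0.2, 175.0]
force: [0.4, 0.1, 0.4]
gripper_width: 0.498
finger_force: 0.0
```

```bash
python3 mill.py wrist; python3 - <<'E'
from h import *
plan(.6392,.086,.139,175)
E
```

```text
[0.63799856 0.08558037 0.18911227] 175.0 [ 7.6 17.8 20.3 92.7 -0.  12.7]
wrist disc 39447 slope [-0.002 -0.   ] ((0.5557471513748169, 0.005351059138774872), 0.07426842302083969) z 0.1169
wrist 46 wing 1515 ctr 0.6398 0.0866 size 0.012 0.044 axis 174.7 z 0.1621 dog dir -6
d [-0.015  0.009  1.297] rz -0.00 rows 1.0
```

Request:
move_arm:
  deltas:
    - {"dx":-0.02,"dy":0.01,"dz":0.7,"rx":0,"ry":0,"rz":0,"hand":0.5}
    - {"dx":-0.02,"dy":0.01,"dz":1.28,"rx":0,"ry":0,"rz":0,"hand":0.5}
    - {"dx":-0.02,"dy":0.01,"dz":1.28,"rx":0,"ry":0,"rz":0,"hand":0.3}
    - {"dx":-0.02,"dy":0.01,"dz":1.28,"rx":0,"ry":0,"rz":0,"hand":0.1}
    - {"dx":-0.02,"dy":0.01,"dz":1.28,"rx":0,"ry":0,"rz":0,"hand":0.02}
    - {"dx":-0.02,"dy":0.01,"dz":1.28,"rx":0,"ry":0,"rz":0,"hand":0.02}
    - {"dx":-0.02,"dy":0.01,"dz":1.28,"rx":0,"ry":0,"rz":0,"hand":0.02}

```text
t: 43.0
eef_pos: [0.6408, 0.0867, 0.142]
eef_rot: [179.9, 0.1, 175.0]
force: [-3.0, 4.2, 6.5]
gripper_width: 0.131
finger_force: 42.9
```

Request:
move_arm:
  deltas:
    - {"dx":0,"dy":0,"dz":0,"rx":0,"ry":0,"rz":1.6,"hand":0.02}
    - {"dx":0,"dy":0,"dz":0,"rx":0,"ry":0,"rz":3.2,"hand":0.02}
    - {"dx":0,"dy":0,"dz":0,"rx":0,"ry":0,"rz":4.8,"hand":0.02}
    - {"dx":0,"dy":0,"dz":0,"rx":0,"ry":0,"rz":6.4,"hand":0.02}
    - {"dx":0,"dy":0,"dz":0,"rx":0,"ry":0,"rz":8,"hand":0.02}
    - {"dx":0,"dy":0,"dz":0,"rx":0,"ry":0,"rz":9.6,"hand":0.02}
    - {"dx":0,"dy":0,"dz":0,"rx":0,"ry":0,"rz":11.2,"hand":0.02}
    - {"dx":0,"dy":0,"dz":0,"rx":0,"ry":0,"rz":12.8,"hand":0.02}

```text
t: 44.0
eef_pos: [0.6408, 0.0868, 0.142]
eef_rot: [179.9, -0.0, 110.8]
force: [-3.0, 3.6, 6.4]
gripper_width: 0.127
finger_force: 42.9
```

Request:
move_arm:
  deltas:
    - {"dx":0,"dy":0,"dz":0,"rx":0,"ry":0,"rz":1.6,"hand":0.02}
    - {"dx":0,"dy":0,"dz":0,"rx":0,"ry":0,"rz":3.2,"hand":0.02}
    - {"dx":0,"dy":0,"dz":0,"rx":0,"ry":0,"rz":4.8,"hand":0.02}
    - {"dx":0,"dy":0,"dz":0,"rx":0,"ry":0,"rz":6.4,"hand":0.02}
    - {"dx":0,"dy":0,"dz":0,"rx":0,"ry":0,"rz":8,"hand":0.02}
    - {"dx":0,"dy":0,"dz":0,"rx":0,"ry":0,"rz":9.6,"hand":0.02}
    - {"dx":0,"dy":0,"dz":0,"rx":0,"ry":0,"rz":11.2,"hand":0.02}
    - {"dx":0,"dy":0,"dz":0,"rx":0,"ry":0,"rz":12.4,"hand":0.02}

```text
t: 45.0
eef_pos: [0.6408, 0.0869, 0.142]
eef_rot: [180.0, -0.1, 48.8]
force: [-2.5, 3.7, 6.5]
gripper_width: 0.132
finger_force: 42.9
```

```bash
python3 st.py
```

```text
[0.64081008 0.08692509 0.14196138] [ 1.79965413e+02 -1.27651387e-01  4.88078123e+01] [-2.51354219  3.69587566  6.48289091] [0.77537974 0.76231511 0.11364963] 0.1317472766502277 42.88547158241272 [7.700e+00 1.740e+01 1.460e+01 8.710e+01 1.000e-01 1.389e+02]
```

Request:
move_arm:
  deltas:
    - {"dx":0,"dy":0,"dz":0,"rx":0,"ry":0,"rz":0.4,"hand":0.02}
    - {"dx":0,"dy":0,"dz":0,"rx":0,"ry":0,"rz":0.8,"hand":0.02}
    - {"dx":0,"dy":0,"dz":0,"rx":0,"ry":0,"rz":0.8,"hand":0.02}

```text
t: 45.38
eef_pos: [0.6409, 0.0869, 0.142]
eef_rot: [180.0, -0.1, 45.1]
force: [-3.1, 2.7, 5.5]
gripper_width: 0.129
finger_force: 43.8
```

```bash
python3 st.py
```

```text
[0.64089343 0.08690989 0.14199462] [ 1.79958343e+02 -1.32769435e-01  4.50570441e+01] [-3.14339439  2.74509168  5.48359582] [0.74122176 0.7165607  0.62324075] 0.12933952800442883 43.81849765777588 [  7.7  17.4  14.6  87.    0.  142.6]
```

Request:
move_arm:
  deltas:
    - {"dx":0,"dy":0,"dz":0,"rx":0,"ry":0,"rz":0,"hand":0.25}
    - {"dx":0,"dy":0,"dz":0,"rx":0,"ry":0,"rz":0,"hand":0.5}
    - {"dx":0,"dy":0,"dz":0,"rx":0,"ry":0,"rz":0,"hand":0.5}
    - {"dx":0,"dy":0,"dz":-1,"rx":0,"ry":0,"rz":0,"hand":0.5}
    - {"dx":0,"dy":0,"dz":-2.4,"rx":0,"ry":0,"rz":0,"hand":0.5}
    - {"dx":0,"dy":0,"dz":-3.5,"rx":0,"ry":0,"rz":0,"hand":0.5}
    - {"dx":0,"dy":0,"dz":-3.5,"rx":0,"ry":0,"rz":0,"hand":0.5}

```text
t: 46.25
eef_pos: [0.6415, 0.0862, 0.2843]
eef_rot: [179.8, -0.3, 45.0]
force: [0.6, 0.2, -1.0]
gripper_width: 0.503
finger_force: 0.0
```

```bash
python3 - <<'E'
from h import *
plan(.5,.27,.33,75)
E
```

```text
d [ 0.745 -5.75  -1.143] rz -6.00 rows 4.0
```

Request:
move_arm:
  deltas:
    - {"dx":0.2,"dy":-1.5,"dz":-0.5,"rx":0,"ry":0,"rz":-1.5,"hand":0.5}
    - {"dx":0.4,"dy":-3,"dz":-1.1,"rx":0,"ry":0,"rz":-3,"hand":0.5}
    - {"dx":0.6,"dy":-4.4,"dz":-1.1,"rx":0,"ry":0,"rz":-4.5,"hand":0.5}
    - {"dx":0.75,"dy":-5.75,"dz":-1.1,"rx":0,"ry":0,"rz":-6,"hand":0.5}
    - {"dx":0.75,"dy":-5.75,"dz":-1.1,"rx":0,"ry":0,"rz":-6,"hand":0.5}
    - {"dx":0.75,"dy":-5.75,"dz":-1.1,"rx":0,"ry":0,"rz":-6,"hand":0.5}

```text
t: 47.0
eef_pos: [0.4992, 0.27, 0.3234]
eef_rot: [-180.0, 0.0, 75.0]
force: [0.0, 0.5, 0.1]
gripper_width: 0.501
finger_force: 0.0
```

```bash
python3 mill.py top scene; python3 - <<'E'
from h import *
c=cap('top');save('fin',c['color']);P=cloud(c)
s=P[(P[...,2]>.139)&(P[...,2]<.152)&(np.hypot(P[...,0]-.558,P[...,1])<.03)];print('stub',len(s),s.mean(0))
E
```

```text
[0.49921712 0.26998782 0.32343348] 75.0 [ 28.4  11.   27.3 106.4  -0.  133.4]
top disc 2222 slope [ 0.    -0.002] ((0.5582370758056641, 0.0004272900696378201), 0.07852893322706223) z 0.1172
top 167 wing 82 ctr 0.4456 0.0279 size 0.012 0.043 axis 166.3 z 0.1626 dog dir -15
top -74 wing 78 ctr 0.5908 -0.1111 size 0.012 0.043 axis 106.3 z 0.1624 dog dir 108
top 46 wing 75 ctr 0.6371 0.0844 size 0.043 0.011 axis 46.4 z 0.1629 dog dir -132
scene disc 2617 slope [-0.004  0.004] ((0.5574302077293396, 0.004598074126988649), 0.07515276968479156) z 0.1173
scene 167 wing 93 ctr 0.4492 0.03 size 0.012 0.044 axis 166.6 z 0.1622 dog dir -15
scene -74 wing 128 ctr 0.5944 -0.1092 size 0.012 0.043 axis 106.0 z 0.1624 dog dir 104
scene 46 wing 114 ctr 0.6416 0.0858 size 0.042 0.013 axis 47.4 z 0.1621 dog dir -133
stub 74 [0.55366512 0.00334449 0.14464701]
```

View pics/fin.png

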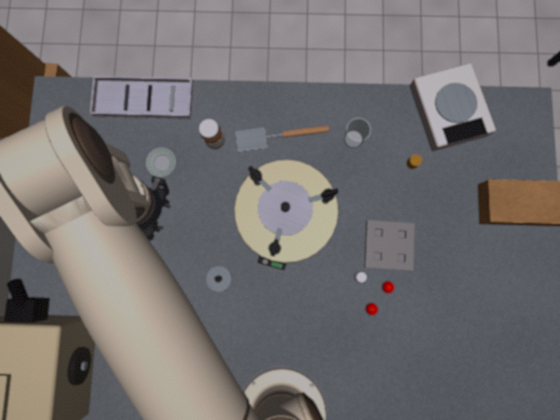

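The top view shows the rack empty, with all three dogs (265,184), (319,196), (276,238) pointing at the cover stub (285,207). The cover is level with its disc top at 0.117 m. It has shifted about 5 mm off centre, within the 8 mm limit and the step's 6 mm of play. The bystanders are in place and the arm is clear, so I'll hand in.

```bash
python3 -c "
from cell import arm
print(arm.sign_off())"
```

```text
the job is handed in; nothing more can be done
None
```

I handed the job in with all three white balls in the jar, the cover down and level on the rim (about 5 mm off centre, limit 8 mm) and all three clamps turned to their end stops; no verdict came back.

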